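# Load and wedge a glass slab in the edge-drilling jig

### The job

Slide the long rectangular glass slab lengthwise into the covered slot of the edge-drilling jig until you feel it fully home against the stop hidden inside. Then push the hardwood wedge, thin end first, into the gap on the left of the slab until it is tight and locks the slab against the right-hand guide. Leave both there, with the slab still home.

Things in the scene. Friction and masses are not known exactly. Their poses are not given: they have to be found in the camera images.
- jig: Low drilling jig fixed to the bench: wood guides, aluminium cover 19 mm high with a brass drill bush to 29 mm; 97 mm deep, 120 wide. Origin: on the bench in the mouth plane, in line with the right guide face. x points into the slot, y left, z up. Right guide face: y = 0 from x = 10 mm inward; before that a lead-in flares to y = -5 at x = 0.
- slab_mouth (a point): Middle of the slab's place in the mouth, on the bench, axes of the jig: 25 mm left of the right guide face. The slot floor is the bench; the cover's underside is 14 mm above it. The cover reaches from 47 mm right to 22 mm left of this point and from 5 mm inside the mouth to the back. A tall blue glass grinder stands right of the jig: carry things past it 200 mm up, or in front of it.
- gap_mouth (a point): Mouth of the wedge's gap, on the bench, axes of the jig, 10 mm left of the slab's place (50 mm wide). The gap is open above. The left guide, 18 mm high, is tapered: its face runs from y = 67.3 mm (jig) at x = 12 mm to y = 57.4 mm at x = 83 mm; before that a lead-in flares to y = 74 mm at x = 0. The wedge's straight face goes against the slab.
- stop: Steel stop hidden under the cover, fixed, 42 mm wide, set 34 to 52 mm in from the mouth, differing each time; a rod with a brass knob joins it behind the jig. Origin: on the bench in the face the slab's end meets, mid-width of the slab's place; x into the slot. It does not reach into the wedge's gap. Home, the slab still sticks out 48 to 66 mm.
- slab_center (a point): Centre, half-way up, of the long rectangular slab of dark green cast glass, 100 x 50 x 10 mm, 125 g, lying flat and loose on the bench. Its long axis is x, its 50 mm width along y. Either end may go in first.
- slab: The same glass slab; origin at the centre of its underside, axes as for slab_center.
- wedge_head (a point): Centre, half-way up, of the grip head of the loose hardwood wedge (50 g, 105 mm long, 32 mm high throughout, standing on the bench on its edge). x points from the head to the thin end. The head has parallel sides: 30 mm long (x = -15 to 15), 22 mm wide (y = -11 to 11).
- wedge: The same wedge; origin under the middle of its head, axes as for wedge_head. Its blade runs from x = 15 to 90 mm: straight right face at y = -13 mm; sloping left face from y = 9.5 mm at the head to y = -1 mm at the tip, so 22.5 mm thick at the head, 12 mm at the tip. The slope matches the jig's left guide.
- wedge_tip (a point): The wedge's thin end, on its straight face, half-way up; 90 mm ahead of and 13 mm to the right of wedge_head. With the slab against the right guide the wedge is tight when this point is about 50 mm inside the mouth (jig x), head and 25 mm of blade still outside; before that it is loose. A push of 15 to 20 N makes it tight; friction then holds it.
Things that resemble listed ones, but are neither listed nor needed, are in the scene too. There is more than one size of the jig; the job needs the largest.

How it is judged:
By the outcome, as a careful person would: the job done as asked, in the order asked, and still so for the second after the job is handed in, with the robot touching nothing.
It also fails if it takes over 72 s, if anything falls off the work surface, if the arm or the gripper's body presses on something with over 40 N, if the wrist force passes 120 N, or if a joint passes its speed limit or range.

### The arm

A 6-joint arm with a two-finger parallel gripper is mounted at the origin on a cart in front of the work surface, level with it; the furniture and walls round the work are solid. World frame = base frame: x ahead of the robot, y to its left, z up, the work surface at z = 0. Lengths are in m, angles in rad, forces in N, time in s.
With the tool pointing down it reaches from about 0.35 to 0.975 m from the base axis. Payload 4.9 kg.
Tool frame: the origin (TCP) lies on the centre line of the jaws, within the pads' length; the fingertips stand 8 mm ahead of it and the grasp point (between the pads) lies 11 mm behind it; z points along the fingers, y is the direction in which the jaws open and shut (so a half turn about z gives the same grasp; the last joint's range is limited). The gripper opens to 85 mm and grips with 20 to 120 N. Pads are 22 mm wide; open, the fingers measure 114 mm over their backs; the gripper's body (76 mm by 85 mm) begins 54 mm behind the grasp point. The pads swing forward as they close: fully open they stand 13 mm farther back than shut.
Start: joints at [1.046, 0.053, 1.613, -0, 1.476, -0.119], TCP at [0.247, 0.574, 0.239] pointing down, gripper open.
Joint ranges: [-3.01, 3.01], [-1.01, 2.22], [0.06, 2.58], [-1.02, 4.17], [0.09, 2.62], [-3.14, 3.14]. Speed limits (rad/s): [2.57, 2.57, 3.14, 3.14, 3.14, 3.14].

### API

Orientations are given as a unit quaternion [w, x, y, z].
In Python, from plant import manip gives the robot as it stands.
- The arm moves only by the tool step_arm, never from a script. Its argument "deltas" is a list of rows, each a list of 7 numbers: the shift along the tool's x, y, z in m, then the turn, a rotation vector about the tool's x, y, z in rad, then the gripper command: -1 is fully open, 1 is shut, values between are in proportion. In form: [[dx, dy, dz, ax, ay, az, hand], ...]. A call has 1 to 20 rows; each row is the pose to reach, as a shift and turn from the pose commanded when the call began, along the tool's axes at that moment; what a row does not reach only later rows make up. A row lasts 1/10 s, in which the tool goes at most 50 mm and 8.59 degrees, less where a joint would pass 70% of its speed; a pose out of reach is approached as far as the arm can. A call with a gripper value outside its range is refused whole. The fingers move at their own pace and stop on an object; the grip force is fixed at half the most. Time passes only in rows, so rows that repeat a pose let the fingers close. It gives the time, the measured TCP pose, the force and the opening at its end, in the units of the state.
- manip.state(): the state, without advancing time (a new reading comes with each control period).
- manip.grab_frame(name): name is "side" or "top"; returns the picture (420x560x3 uint8, red, green, blue); there is no depth.
- manip.get_calibration(name): a dict with "fov_y" (degrees; the focal length in pixels is half the picture's height over the tangent of half this angle, whatever the lens; pixels are square), "cx", "cy" (the principal point, pixels), "R" (3x3) and "t" (3): a world point X has camera coordinates R X + t. Camera axes: x right, y down, z forward; pixel columns grow to the right and rows downward; lengths in m; the calibration is good to about 2 mm. A picture is of the moment at which its call begins. get_calibration takes no time and is no camera call.
- manip.job_done(): hands the job in, once; it reports no verdict.
The state is a dict: "time": time; "joint_pos": joint angles; "joint_vel": joint speeds; "joint_efforts": joint torques, N m; "tool_pos": TCP position; "tool_rot": TCP orientation; "contact_force": force on the tool from outside, world axes, zero at the start; "ft_torque": the same for the moment, N m; "gripper_width": opening from 0.0 (shut) to 1.0 (fully open).
Only numpy, scipy, OpenCV 4.12 (cv2) and the standard library are available. Lean on these libraries where they do the work, as an engineer would, in place of code of your own. Each camera call takes 0.05 s, during which the arm holds its last target.

## Working session

There is one attempt and no reset: what is moved stays moved. The work goes in short steps, Python scripts to look and compute and a tool call to move; the robot and the scene stay as the last step left them, time stands still between calls to the robot, and variables do not carry over. Pictures are saved under pics/ and viewed, and the job is handed in when it is done.

Besides the shell and the picture viewer there is one more tool, called after ">>>" in YAML: its name, and indented under it one key for each argument. step_arm: Moves the arm, as the interface text tells. Its arguments: {"type":"object","properties":{"deltas":{"type":"array"}},"required":["deltas"]}

```bash
mkdir -p pics; ls
python3 - <<'E'
from plant import manip
import cv2,json,numpy as np
for n in("side","top"):
    f=manip.grab_frame(n); cv2.imwrite(f"pics/{n}0.png",f[:,:,::-1])
    c=manip.get_calibration(n); print(n,c)
print(manip.state())
E
```

```text
pics
side {'fov_y': 50.66212268277951, 'cx': 283.7990376349691, 'cy': 206.89644314954333, 'R': array([[-0.99870973,  0.044778  , -0.02395419],
       [ 0.03805022,  0.34744178, -0.93692923],
       [-0.03363113, -0.9366318 , -0.3486973 ]]), 't': array([ 0.48995665, -0.06268918,  1.60942508])}
top {'fov_y': 49.93504783542292, 'cx': 282.89140618892515, 'cy': 206.84410949136802, 'R': array([[ 0.02256758, -0.99962015, -0.01581939],
       [-0.98753178, -0.01982327, -0.15616665],
       [ 0.15579374,  0.01914646, -0.98760403]]), 't': array([0.28569155, 0.51269525, 1.32963877])}
{'time': 0.1, 'joint_pos': array([ 1.04601019e+00,  5.32870886e-02,  1.61415749e+00, -4.35589457e-05,
        1.47595713e+00, -1.18960033e-01]), 'joint_vel': array([ 3.79540631e-04, -7.66939048e-05, -2.63057301e-03, -8.76205228e-04,
       -1.41736184e-03,  1.50020007e-03]), 'joint_efforts': array([-3.17162019e-06, -3.94902492e+01, -3.71361995e+01, -1.14619006e-04,
        3.87206033e-03,  5.39531513e-06]), 'tool_pos': array([0.24645184, 0.57377105, 0.23818777]), 'tool_rot': array([-2.65575758e-04,  2.01521346e-01,  9.79483705e-01, -8.64934099e-04]), 'contact_force': array([ 0.37597403,  1.13571182, -0.13461239]), 'ft_torque': array([0.01768209, 0.00215729, 0.02947938]), 'gripper_width': 0.9985332726406787}
```

View pics/top0.png

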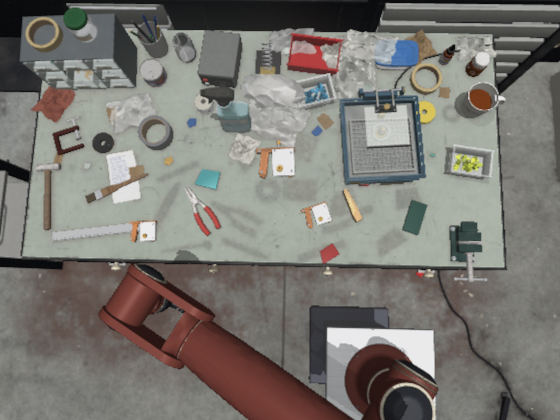

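View pics/side0.png

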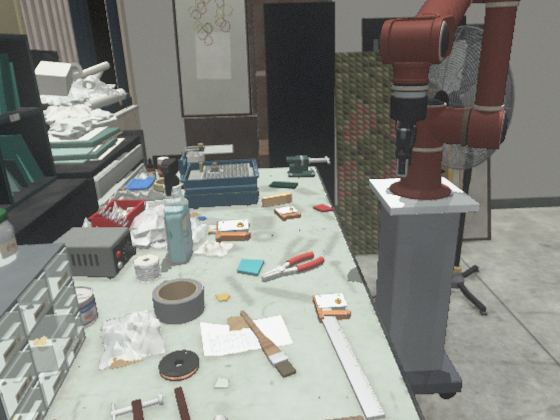

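Run:
```python
import cv2,numpy as np
t=cv2.imread('pics/top0.png');s=cv2.imread('pics/side0.png')
a=cv2.resize(t[135:265,240:440],None,fx=4,fy=4,interpolation=cv2.INTER_CUBIC);cv2.imwrite('pics/c1.png',a)
a=cv2.resize(s[170:260,190:350],None,fx=5,fy=5,interpolation=cv2.INTER_CUBIC);cv2.imwrite('pics/c2.png',a)
a=cv2.resize(t[210:250,110:170],None,fx=8,fy=8,interpolation=cv2.INTER_CUBIC);cv2.imwrite('pics/c3.png',a)
```

```text
(no output)
```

View pics/c1.png

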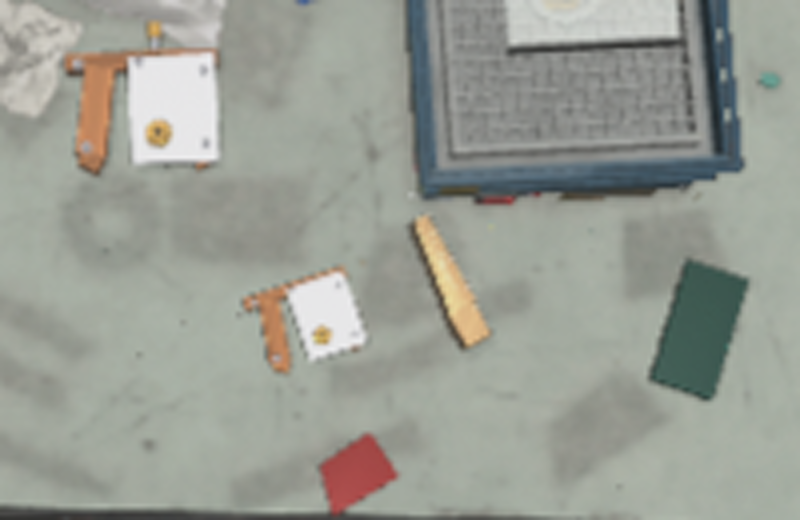

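View pics/c2.png

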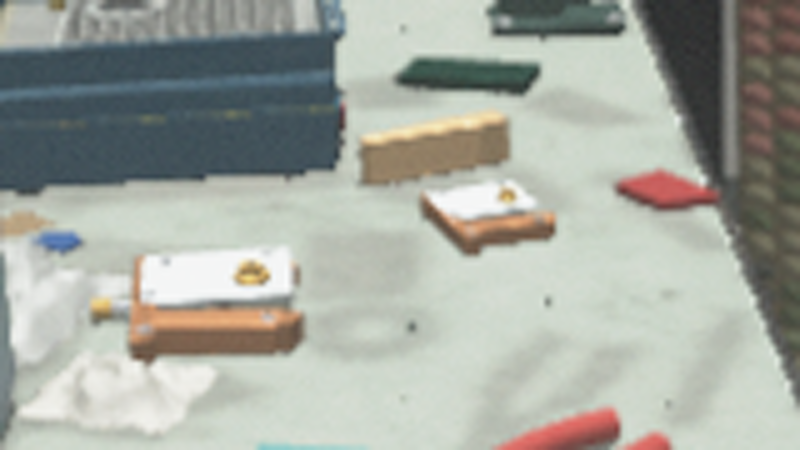

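View pics/c3.png

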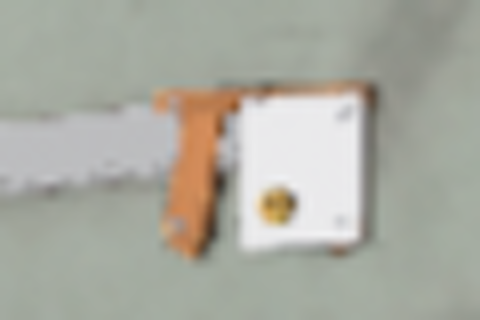

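```bash
cat > h.py <<'E'
import cv2,numpy as np
from scipy.optimize import minimize
from plant import manip
C={n:manip.get_calibration(n) for n in("side","top")}
def proj(n,X):
    c=C[n];f=210/np.tan(np.radians(c["fov_y"]/2))
    p=np.atleast_2d(X)@c["R"].T+c["t"];return p[:,:2]/p[:,2:]*f+[c["cx"],c["cy"]]
def unproj(n,uv,z):
    c=C[n];f=210/np.tan(np.radians(c["fov_y"]/2))
    d=c["R"].T@np.array([(uv[0]-c["cx"])/f,(uv[1]-c["cy"])/f,1]);o=-c["R"].T@c["t"]
    return o+d*(z-o[2])/d[2]
def place(P,p):
    c,s=np.cos(p[2]),np.sin(p[2]);P=np.asarray(P,float)
    return np.c_[P[:,0]*c-P[:,1]*s+p[0],P[:,0]*s+P[:,1]*c+p[1],P[:,2]]
def prism(poly,z0,z1):
    poly=np.asarray(poly,float);n=len(poly)
    b=np.c_[poly,np.full(n,z0)];t=np.c_[poly,np.full(n,z1)]
    return [b,t]+[np.array([b[i],b[(i+1)%n],t[(i+1)%n],t[i]]) for i in range(n)]
SS=12
def render(n,faces,p,box):
    x0,y0,x1,y1=box;im=np.zeros(((y1-y0)*SS,(x1-x0)*SS),np.uint8)
    for F in faces:
        q=(proj(n,place(F,p))+0.5-[x0,y0])*SS-0.5
        cv2.fillPoly(im,[np.round(q*16).astype(np.int32)],255,shift=4)
    a=cv2.resize(im,(x1-x0,y1-y0),interpolation=cv2.INTER_AREA)/255.
    return a
def fit(views,faces,p0,sc=(.004,.004,.05)):
    # views: list of (name,box,alpha)
    def cost(d):
        p=np.array(p0)+d*np.array(sc)
        return sum(((render(n,faces,p,b)-a)**2).sum() for n,b,a in views)
    best=None
    for s in ([0,0,0],[1,0,.5],[-1,0,-.5],[0,1,-.5],[0,-1,.5]):
        r=minimize(cost,s,method='Nelder-Mead',options=dict(xatol=.01,fatol=.01,maxiter=300,initial_simplex=np.array(s)+np.array([[0,0,0],[1,0,0],[0,1,0],[0,0,1.]])))
        if best is None or r.fun<best.fun:best=r
    return np.array(p0)+best.x*np.array(sc),best.fun
def alpha(img,box,fg,fill=True):
    x0,y0,x1,y1=box;I=img[y0:y1,x0:x1].astype(float)
    bg=np.median(np.r_[I[0],I[-1],I[:,0],I[:,-1]],axis=0);d=np.array(fg,float)-bg
    return np.clip(((I-bg)@d)/(d@d),0,1)
SLAB=prism([[-.05,-.025],[.05,-.025],[.05,.025],[-.05,.025]],0,.01)
WEDGE=prism([[-.015,-.011],[.015,-.011],[.015,.0095],[.015,.011],[-.015,.011]],0,.032)+prism([[.015,-.013],[.09,-.013],[.09,-.001],[.015,.0095]],0,.032)
COVER=prism([[.005,-.022],[.097,-.022],[.097,.047],[.005,.047]],.014,.019)
E
python3 - <<'E'
from h import *
t=cv2.imread('pics/top0.png')[:,:,::-1];s=cv2.imread('pics/side0.png')[:,:,::-1]
print(t[218,414],t[207,352],t[155,285],s[184,283], s[200,277],s[225,234])
q=unproj('top',(414,218),.01);print('slab',q)
b=(395,195,432,240);a=alpha(t,b,t[218,414]);v=[('top',b,a)]
b=(264,178,305,192);a2=alpha(s,b,s[184,283]);v2=[('side',b,a2)]
for V in(v,v+v2,v2): print(fit(V,SLAB,[q[0],q[1],-.2]))
for k in ((242+ (475-240)/1,),):pass
h=unproj('top',(240+475/4,135+325/4),.032);tp=unproj('top',(240+422/4,135+220/4),.032);print('w',h,tp)
I=t
def walpha(img,box):
    x0,y0,x1,y1=box;J=img[y0:y1,x0:x1].astype(float)
    e=(J[...,0]-J[...,2]);bg=np.median(e);return np.clip((e-bg-8)/40,0,1)
b=(335,180,370,228);v=[('top',b,walpha(t,b))]
b=(255,190,298,209);v2=[('side',b,walpha(s,b))]
yaw=np.arctan2(tp[1]-h[1],tp[0]-h[0])
for V in(v,v+v2,v2): print(fit(V,WEDGE,[h[0],h[1],yaw]))
# cover
m=unproj('top',(240+175/4,135+162/4),.019);print('mouth',m)
b=(270,147,297,179);J=t[b[1]:b[3],b[0]:b[2]].astype(float)
a=np.clip((J[...,2]-180)/60,0,1)
cv2.imwrite('pics/a.png',cv2.resize((a*255).astype(np.uint8),None,fx=12,fy=12,interpolation=0))
np.set_printoptions(linewidth=200);print((a*9).astype(int))
E
```

```text
[64 92 84] [230 207 150] [230 230 231] [62 88 77] [145 126  99] [244 245 245]
slab [ 0.48486971 -0.10857228  0.01      ]
(array([ 0.48914712, -0.110455  , -0.31040946]), np.float64(26.824175740160115))
(array([ 0.48890373, -0.10996006, -0.3076192 ]), np.float64(44.08172339308684))
(array([ 0.48751612, -0.10275249, -0.29457867]), np.float64(6.674596695245407))
w [0.48377457 0.06491774 0.032     ] [0.56448669 0.10528646 0.032     ]
(array([0.48719809, 0.06847581, 0.50904204]), np.float64(32.30679402153018))
(array([0.48661189, 0.06852376, 0.51715086]), np.float64(73.31250120146098))
(array([0.48667439, 0.06940179, 0.60553939]), np.float64(29.791989379084967))
mouth [0.60954514 0.2965725  0.019     ]
[[0 0 0 0 0 0 0 0 0 0 0 0 0 0 0 0 0 0 0 0 0 0 0 0 0 0 0]
 [0 0 0 0 0 0 0 0 0 0 0 0 0 0 0 0 0 0 0 0 1 3 3 0 0 0 0]
 [0 0 0 0 0 0 2 3 3 3 4 4 4 4 5 6 6 6 6 6 7 7 7 0 0 0 0]
 [0 0 3 3 0 2 6 7 7 7 7 7 7 7 7 7 7 7 7 7 7 7 7 0 0 0 0]
 [0 0 2 6 2 4 7 7 7 7 7 7 7 7 7 7 7 7 7 6 3 4 7 0 0 0 0]
 [0 0 2 7 6 7 7 7 7 7 7 7 7 7 7 7 7 7 7 6 1 0 6 0 0 0 0]
 [0 0 2 7 7 7 7 7 7 7 7 7 7 7 7 7 7 7 7 7 2 3 7 2 0
[... 731 characters left out ...]
 7 7 7 7 0 0 0]
 [0 0 1 6 7 7 0 0 0 0 0 0 0 5 7 7 7 7 7 7 7 7 7 7 0 0 0]
 [0 0 0 6 7 7 0 0 0 0 0 0 0 4 7 7 7 7 7 7 7 7 7 7 0 0 0]
 [0 0 0 6 7 7 0 0 0 0 0 0 0 5 7 7 7 7 7 7 6 4 6 7 1 0 0]
 [0 0 0 5 7 7 2 0 0 0 0 0 1 7 7 7 7 7 7 7 4 0 4 7 0 0 0]
 [0 0 0 4 7 7 6 1 0 0 0 0 6 7 7 7 7 7 7 7 4 0 4 7 0 0 0]
 [0 0 0 4 7 7 7 6 6 5 4 6 7 7 7 7 7 7 7 7 6 6 6 7 1 0 0]
 [0 0 0 4 7 7 7 7 7 7 7 7 7 7 7 7 7 7 7 7 7 7 7 7 3 0 0]
 [0 0 0 4 7 7 7 7 7 7 7 7 7 7 7 7 7 7 7 7 7 7 7 6 1 0 0]
 [0 0 0 1 5 4 2 0 0 0 0 0 0 0 0 0 0 0 0 0 0 0 0 0 0 0 0]
 [0 0 0 0 0 0 0 0 0 0 0 0 0 0 0 0 0 0 0 0 0 0 0 0 0 0 0]
 [0 0 0 0 0 0 0 0 0 0 0 0 0 0 0 0 0 0 0 0 0 0 0 0 0 0 0]
 [0 0 0 0 0 0 0 0 0 0 0 0 0 0 0 0 0 0 0 0 0 0 0 0 0 0 0]]
```

```bash
cat >> h.py <<'E'
def overlay(img,n,items,box,f,out):
    x0,y0,x1,y1=box;im=cv2.resize(img[y0:y1,x0:x1][:,:,::-1],None,fx=f,fy=f,interpolation=cv2.INTER_NEAREST)
    for faces,p,c in items:
        for F in faces:
            q=(proj(n,place(F,p))+.5-[x0,y0])*f-.5
            cv2.polylines(im,[np.round(q*16).astype(np.int32)],True,c,1,shift=4,lineType=cv2.LINE_AA)
    cv2.imwrite(out,im)
def calpha(img,b):
    J=img[b[1]:b[3],b[0]:b[2]].astype(float);a=np.clip((J[...,2]-175)/55,0,1)
    return a
E
python3 - <<'E'
from h import *
t=cv2.imread('pics/top0.png')[:,:,::-1];s=cv2.imread('pics/side0.png')[:,:,::-1]
b=(270,147,297,179);a=calpha(t,b);a[4:8,18:23]=1*(a[4:8,18:23]>-1); a[4:8,23]=.2
a[16:26,5:14]=1;a[22:26,19:23]=1
top=[COVER[1]]
p,c=fit([('top',b,a)],top,[.605,.285,0.0]);print('jig',p,c)
S=[.4889,-.11,-.308];W=[.4866,.0685,.512]
overlay(t,'top',[(SLAB,S,(0,0,255)),(WEDGE,W,(255,0,0))],(330,175,440,245),7,'pics/o1.png')
overlay(s,'side',[(SLAB,S,(0,0,255)),(WEDGE,W,(255,0,0)),(COVER,p,(0,0,255))],(205,170,315,245),7,'pics/o2.png')
overlay(t,'top',[(COVER,p,(0,0,255))],(250,135,320,185),10,'pics/o3.png')
E
```

```text
jig [0.60740172 0.28478867 0.07759055] 54.982543903965734
```

View pics/o1.png

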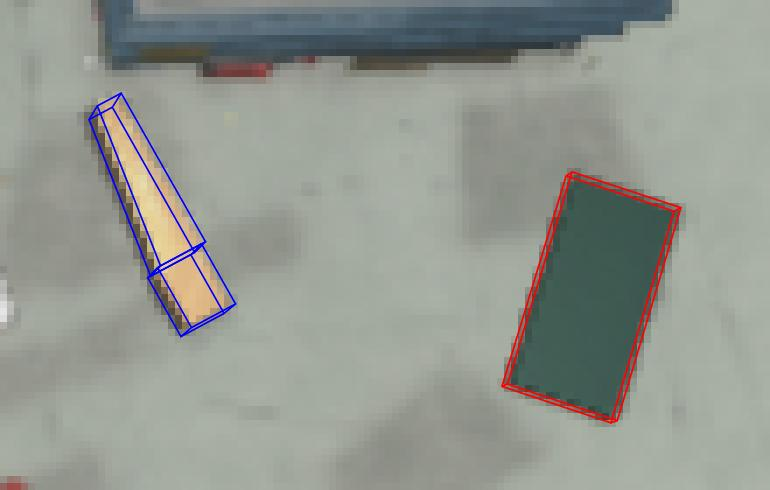

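View pics/o2.png

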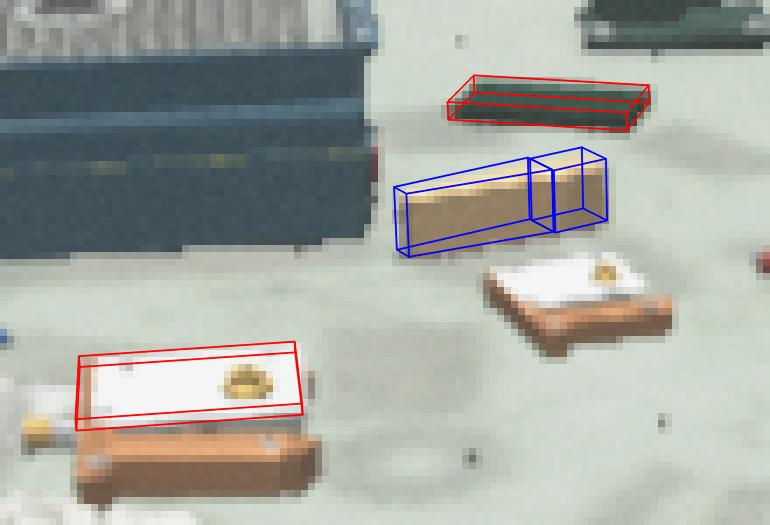

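View pics/o3.png

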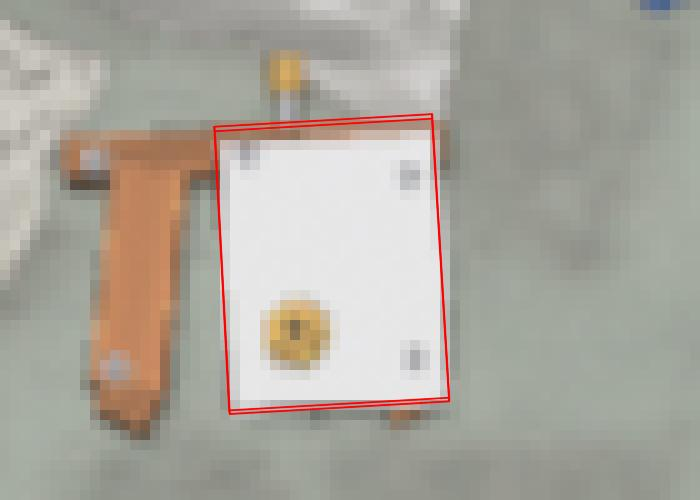

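Run:
```python
from h import *
t=cv2.imread('pics/top0.png')[:,:,::-1];s=cv2.imread('pics/side0.png')[:,:,::-1]
for n in C: print(n,-C[n]["R"].T@C[n]["t"])
print(proj('side',[[.2465,.5738,.238],[.2465,.5738,.249],[.2465,.5738,.303]]),proj('top',[[.2465,.5738,.238]]))
# front bench edge: bench(light)->dark per column
g=t.astype(float).mean(2)
pts=[]
for x in range(30,500,10):
    col=g[250:275,x];d=np.diff(col);i=d.argmin();
    if d[i]<-25:
        w=np.clip(-d[max(0,i-2):i+3],0,None);pts.append((x,250+ (w*np.arange(max(0,i-2),i+3)).sum()/w.sum()+.5))
pts=np.array(pts);k=np.polyfit(pts[:,0],pts[:,1],1);r=pts[:,1]-np.polyval(k,pts[:,0]);print(k);print(np.c_[pts,r].round(1).tolist())
cv2.imwrite('pics/sg.png',cv2.resize(s[100:200,350:450][:,:,::-1],None,fx=6,fy=6,interpolation=cv2.INTER_CUBIC))
```

```text
side [0.54583659 1.50728028 0.51420337]
top [0.29270608 0.27028846 1.39774198]
[[403.11778726 172.09298982]
 [403.46662701 167.27586659]
 [405.21962706 143.06871342]] [[170.09934383 293.8655373 ]]Traceback (most recent call last):
  File "<stdin>", line 11, in <module>
ValueError: operands could not be broadcast together with shapes (3,) (5,)
```

Run:
```python
from h import *
t=cv2.imread('pics/top0.png')[:,:,::-1];s=cv2.imread('pics/side0.png')[:,:,::-1]
g=t.astype(float).mean(2)
def edge(prof,off):
    d=np.abs(np.diff(prof));i=d[3:-3].argmax()+3
    if d[i]<25:return None
    w=d[i-2:i+3];return off+(w*np.arange(i-2,i+3)).sum()/w.sum()+.5
def line(pts):
    pts=np.array(pts);k=np.polyfit(pts[:,0],pts[:,1],1)
    for _ in range(3):
        r=pts[:,1]-np.polyval(k,pts[:,0])
    print(k,[(int(a),round(b,1)) for a,b in zip(pts[:,0],r)])
line([(x,e) for x in range(35,500,15) if (e:=edge(g[248:280,x],248))])
line([(y,e) for y in range(120,255,8) if (e:=edge(g[y,490:520],490))])
line([(y,e) for y in range(95,255,8) if (e:=edge(g[y,15:50],15))])
cv2.imwrite('pics/sg.png',cv2.resize(s[100:200,350:450][:,:,::-1],None,fx=6,fy=6,interpolation=cv2.INTER_CUBIC))
```

```text
[9.98769126e-03 2.59790790e+02] [(35, np.float64(7.7)), (50, np.float64(-3.5)), (65, np.float64(-2.9)), (80, np.float64(0.7)), (95, np.float64(-2.8)), (110, np.float64(1.9)), (125, np.float64(1.6)), (140, np.float64(-2.4)), (155, np.float64(-1.7)), (170, np.float64(-1.4)), (185, np.float64(1.9)), (200, np.float64(-1.3)), (215, np.float64(1.4)), (230, np.float64(-1.2)), (245, np.float64(-0.6)), (260, np.float64(-0.4)), (275, np.float64(-0.6)), (290, np.float64(-0.0)), (305, np.float64(-0.0)), (320, np.float64(-0.2)), (335, np.float64(0.6)), (350, np.float64(0.3)), (365, np.float64(0.2)), (380, np.float64(1.1)), (395, np.float64(1.0)), (410, np.float64(1.0)), (425, np.float64(5.5)), (440, np.float64(1.7)), (455, np.float64(1.9)), (470, np.float64(-12.4)), (485, np.float64(2.8))]
[5.69951579e-02 4.89901849e+02] [(120, np.float64(0.1)), (128, np.float64(-0.0)), (136, np.float64(0.2)), (144, np.float64(-0.2)), (152, np.float64(0.1)), (160, np.float64(-0.2)), (168, np.float64(0.0)), (176, np.float64(-0.2)), (184, np.float64(-0.2)), (192, np.float64(1.0)), (200, np.float64(-0.5)), (208, np.float64(-0.1)), (216, np.float64(-0.3)), (224, np.float64(0.0)), (232, np.float64(-0.3)), (240, np.float64(-0.4)), (248, np.float64(0.8))]
[-0.11536365 50.5693708 ] [(95, np.float64(-0.5)), (111, np.float64(0.6)), (119, np.float64(0.0)), (127, np.float64(0.3)), (135, np.float64(0.1)), (143, np.float64(0.0)), (151, np.float64(-0.0)), (159, np.float64(-0.1)), (167, np.float64(-0.1)), (175, np.float64(-0.1)), (183, np.float64(-0.1)), (191, np.float64(-0.3)), (199, np.float64(0.1)), (207, np.float64(-0.9)), (215, np.float64(0.5)), (223, np.float64(0.2)), (231, np.float64(0.2)), (239, np.float64(0.1)), (247, np.float64(-0.1))]
```

View pics/sg.png

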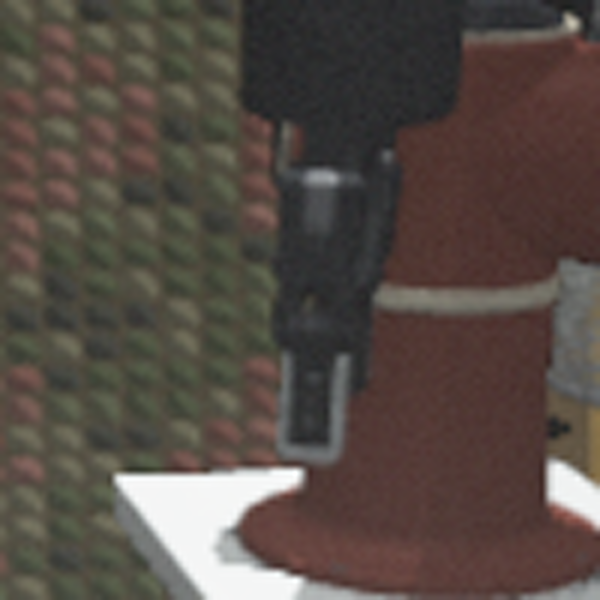

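```bash
cat >> h.py <<'E'
def fitjig(t,p0=(.6054,.288,.05),b=(270,146,298,180)):
    a=calpha(t,b);m=(a>.5).astype(np.uint8);cs,_=cv2.findContours(m,cv2.RETR_EXTERNAL,cv2.CHAIN_APPROX_NONE)
    k=max(cs,key=cv2.contourArea);k=cv2.convexHull(k);f=np.zeros_like(m);cv2.drawContours(f,[k],-1,1,-1);f=cv2.erode(f,np.ones((3,3)))
    a=np.where(f>0,1,a); g=cv2.dilate(f,np.ones((5,5)));a=np.where(g>0,a,0)
    def cost(d):
        F=np.array([[.005,-.022,.019],[d[3],-.022,.019],[d[3],.047,.019],[.005,.047,.019]])
        return ((render('top',[F],d[:3],b)-a)**2).sum()
    best=None
    for y in(-.03,.0,.04,.08):
        s=np.array([p0[0],p0[1],y,.09]);st=np.vstack([s,s+np.diag([.004,.004,.04,.005])])
        r=minimize(cost,s,method='Nelder-Mead',options=dict(xatol=1e-5,fatol=1e-3,maxiter=800,initial_simplex=st))
        if best is None or r.fun<best.fun:best=r
    return best.x,best.fun,a
E
python3 - <<'E'
from h import *
t=cv2.imread('pics/top0.png')[:,:,::-1];s=cv2.imread('pics/side0.png')[:,:,::-1]
p,c,a=fitjig(t);print(p,c)
GUIDE=prism([[.012,.0673],[.083,.0574],[.083,.073],[.0,.08],[0,.074]],0,.018)
overlay(t,'top',[([COVER[1]],p[:3],(0,0,255)),(GUIDE,p[:3],(255,0,0))],(250,135,320,185),10,'pics/o3.png')
overlay(s,'side',[(COVER,p[:3],(0,0,255)),(GUIDE,p[:3],(255,0,0))],(205,210,265,250),12,'pics/o2.png')
E
```

```text
[0.60862879 0.2852193  0.07242264 0.08812311] 10.99195859189568
```

View pics/o3.png

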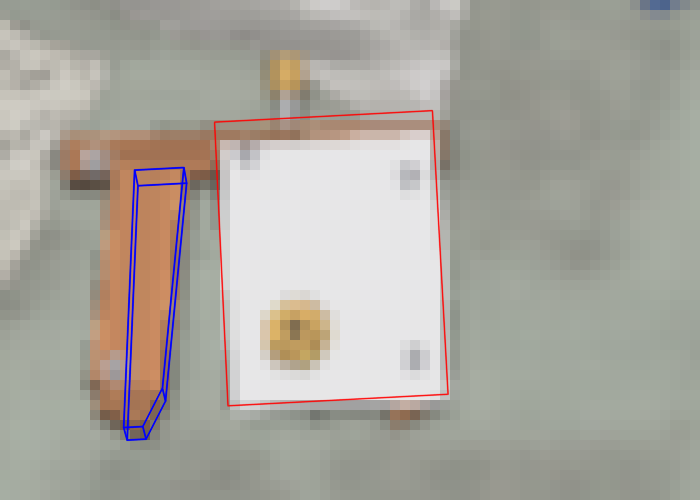

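View pics/o2.png

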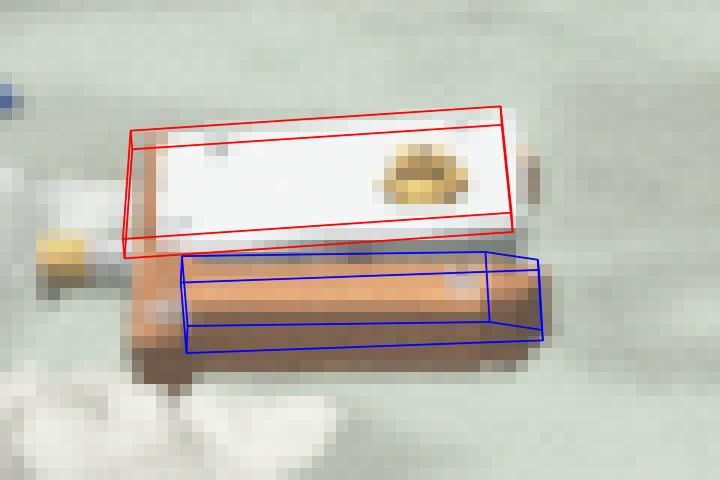

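```bash
cat >> h.py <<'E'
def walpha(img,box):
    x0,y0,x1,y1=box;J=img[y0:y1,x0:x1].astype(float)
    e=(J[...,0]-J[...,2]);bg=np.median(np.r_[e[0],e[-1],e[:,0],e[:,-1]])
    d=np.linalg.norm(J-np.median(np.r_[J[0],J[-1],J[:,0],J[:,-1]],axis=0),axis=2)
    return np.clip(np.maximum((e-bg-6)/25,(d-35)/50),0,1)
E
python3 - <<'E'
from h import *
t=cv2.imread('pics/top0.png')[:,:,::-1];s=cv2.imread('pics/side0.png')[:,:,::-1]
b=(337,186,367,226);a=walpha(t,b)
np.set_printoptions(linewidth=200);print((a*9).astype(int))
W,c=fit([('top',b,a)],WEDGE,[.487,.068,.45]);print(W,c)
b2=(255,189,298,209);a2=walpha(s,b2);print((a2*9).astype(int))
W2,c=fit([('side',b2,a2)],WEDGE,[.487,.068,.45]);print(W2,c)
overlay(t,'top',[(WEDGE,W,(255,0,0))],(330,180,380,235),12,'pics/o1.png')
overlay(s,'side',[(WEDGE,W,(255,0,0)),(WEDGE,W2,(0,0,255))],(250,180,310,220),12,'pics/o2.png')
E
```

```text
[[0 0 0 ... 1 1 0]
 [0 0 0 ... 0 0 0]
 [0 0 0 ... 0 0 0]
 ...
 [0 0 0 ... 0 0 0]
 [0 0 0 ... 0 0 0]
 [0 0 0 ... 0 0 0]]
[0.4869519  0.06990179 0.52142001] 7.199796883166925
[[9 9 9 5 0 0 0 0 0 0 0 0 0 0 0 0 0 0 0 0 0 0 0 0 0 0 0 0 0 0 0 0 0 0 0 0 0 0 0 0 0 0 0]
 [9 9 9 4 1 0 0 0 0 0 0 0 0 0 0 0 0 0 0 0 0 0 0 0 0 0 0 0 0 0 0 0 0 0 0 0 0 0 0 0 0 0 0]
 [9 9 9 9 1 0 0 0 0 0 0 0 0 0 0 0 0 0 0 0 0 0 0 0 0 0 0 0 0 0 0 0 1 2 0 0 0 0 0 0 0 0 0]
 [9 9 9 9 0 0 0 0 0 0 0 0 0 0 0 0 0 0 0 0 0 0 0 0 0 0 0 0 3 6 9 9 9 9 9 5 0 0 0 0 0 0 0]
 [9 9 9 9 0 0 0 0 0 0 0 0 0 0 0 0 0 0 0 0 0 0 3 6 8 9 9 9 9 9 9 9 9 9 9 9 5 0 0 0 0 0 0]
 [9 9 9 9 0 0 0 0 0 0 0 0 0 0 0 0 0 1 5 6 9 9 9 9 9 9 9 9 9 9 9 9 9 9 9 9 7 0 0 0 0 0 0]
 [9 9 9 9 0 0 0 0 0 0 0 0 0 3 6 9 9 9 9 9 9 9 9 9 9 9 9 9 9 9 9 9 9 9 9 9 7 0 0 0 0 0 0]
 [9 9 9 9 0 0 0 0 1 5 6 9 9 9 9 9 9 9 9 9 9 9 9 9 9 9 9 9 9 9 9 9 9 9 9 9 7 0 0 0 0 0 0]
 [9 9 9 9 0 0 0 9 9 9 9 9 9 9 9 9 9 9 9 9 9 9 9 9 9 9 9 9 9 9 9 9 9 9 9 9 9 0 0 0 0 0 0]
 [9 9 9 9 0 0 0 9 9 9 9 9 9 9 9 9 9 9 9 9 9 9 9 9 9 9 9 9 9 9 9 9 9 9 9 9 9 0 0 0 0 0 0]
 [9 9 9 6 0 0 0 9 9 9 9 9 9 9 9 9 9 9
[... 206 characters left out ...]
 9 9 9 9 9 0 0 0 0 0 0]
 [9 9 8 0 0 0 0 8 9 9 9 9 9 9 9 9 9 9 9 9 9 9 9 9 9 9 9 9 9 9 9 9 9 9 9 4 0 0 0 0 0 0 0]
 [9 9 0 0 0 0 0 7 9 9 9 9 9 9 9 9 9 9 9 9 9 9 9 9 9 9 9 9 9 9 2 2 0 1 1 0 0 0 0 0 0 0 0]
 [4 4 0 0 0 0 0 8 9 9 9 9 9 9 9 9 9 9 9 9 9 9 9 9 9 4 2 1 0 0 0 0 0 0 0 0 0 0 0 0 0 0 0]
 [0 0 0 0 0 0 0 9 9 9 9 9 9 9 9 9 9 9 9 4 5 1 1 2 1 0 0 0 0 0 0 0 0 0 0 0 0 0 0 0 0 0 0]
 [0 0 0 0 0 0 0 9 9 9 9 9 9 5 9 5 2 1 3 0 0 0 0 0 0 0 0 0 0 0 0 0 3 4 0 0 7 5 0 0 0 0 0]
 [0 0 0 0 0 0 0 0 0 0 0 1 1 0 0 0 0 0 0 0 0 0 0 0 0 0 1 2 5 8 9 9 9 9 8 8 6 6 7 0 0 0 0]
 [0 0 0 0 0 0 0 0 0 0 0 0 0 0 0 0 0 0 0 6 1 2 3 0 5 9 9 9 9 9 9 9 9 9 6 9 9 9 8 8 0 0 0]]
[0.48606312 0.07424087 0.52996315] 82.32749328290103
```

View pics/o1.png

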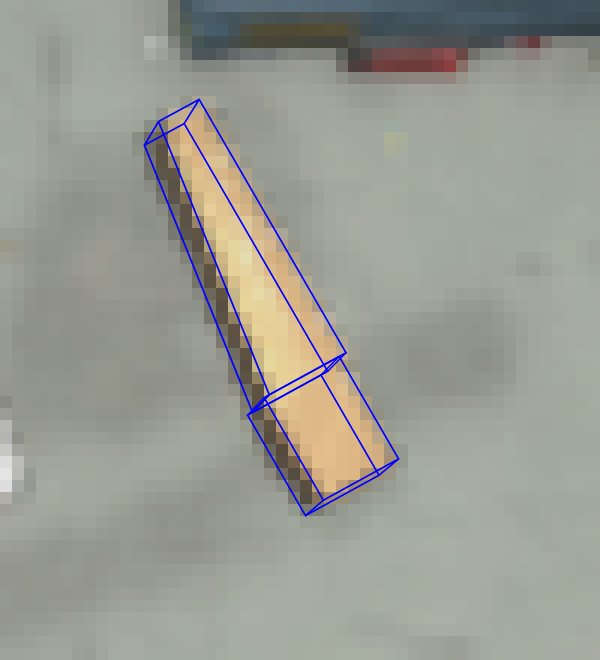

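View pics/o2.png

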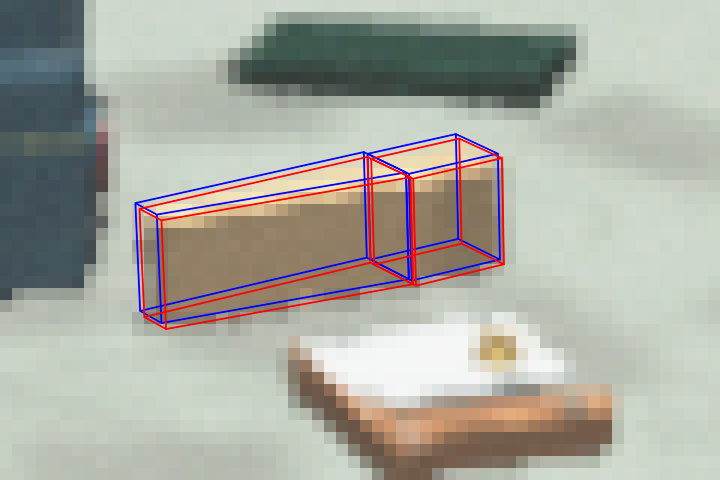

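```bash
cat > mv.py <<'E'
import numpy as np,sys
from scipy.spatial.transform import Rotation as Ro
from plant import manip
def Rm(q): return Ro.from_quat([q[1],q[2],q[3],q[0]])
def go(x,y,z,psi):
    st=manip.state();R=Rm(st["tool_rot"]);p=st["tool_pos"]
    best=None
    for s in(1,-1):
        X=np.array([-np.cos(psi),-np.sin(psi),0])*s;Y=np.array([-np.sin(psi),np.cos(psi),0])*s
        T=Ro.from_matrix(np.c_[X,Y,[0,0,-1]]);r=(R.inv()*T).as_rotvec()
        if best is None or np.linalg.norm(r)<np.linalg.norm(best):best=r
    d=R.inv().apply(np.array([x,y,z])-p)
    print("delta",d.round(4),best.round(4))
def st():
    s=manip.state();R=Rm(s["tool_rot"]).as_matrix()
    print("t",round(s["time"],2),"p",s["tool_pos"].round(4),"psi",round(float(np.arctan2(-R[0,1]*np.sign(R[1,1]),abs(R[1,1]))),4),"tilt",R[:,2].round(4),"F",s["contact_force"].round(2),"M",s["ft_torque"].round(2),"w",round(s["gripper_width"]*85,1),"q6",round(s["joint_pos"][5],2))
if __name__=="__main__":
    st()
    if len(sys.argv)>4: go(*map(float,sys.argv[1:5]))
E
python3 mv.py .4547 -.0991 .08 -.309
```

```text
t 0.1 p [0.2465 0.5738 0.2382] psi -0.4058 tilt [-9.0e-04 -1.6e-03 -1.0e+00] F [ 0.38  1.14 -0.13] M [0.02 0.   0.03] w 84.9 q6 -0.12
delta [-0.457  -0.5357  0.1591] [-0.0018 -0.0003 -0.0968]
```

>>> step_arm:
  deltas:
    - [-0.457,-0.5357,0.0,-0.0018,0,-0.0968,-0.6]
    - [-0.457,-0.5357,0.0,-0.0018,0,-0.0968,-0.6]
    - [-0.457,-0.5357,0.0,-0.0018,0,-0.0968,-0.6]
    - [-0.457,-0.5357,0.0,-0.0018,0,-0.0968,-0.6]
    - [-0.457,-0.5357,0.0,-0.0018,0,-0.0968,-0.6]
    - [-0.457,-0.5357,0.0,-0.0018,0,-0.0968,-0.6]
    - [-0.457,-0.5357,0.0,-0.0018,0,-0.0968,-0.6]
    - [-0.457,-0.5357,0.0,-0.0018,0,-0.0968,-0.6]
    - [-0.457,-0.5357,0.0,-0.0018,0,-0.0968,-0.6]
    - [-0.457,-0.5357,0.0,-0.0018,0,-0.0968,-0.6]
    - [-0.457,-0.5357,0.0,-0.0018,0,-0.0968,-0.6]
    - [-0.457,-0.5357,0.0,-0.0018,0,-0.0968,-0.6]
    - [-0.457,-0.5357,0.0,-0.0018,0,-0.0968,-0.6]
    - [-0.457,-0.5357,0.0,-0.0018,0,-0.0968,-0.6]
    - [-0.457,-0.5357,0.05,-0.0018,0,-0.0968,-0.6]
    - [-0.457,-0.5357,0.1,-0.0018,0,-0.0968,-0.6]
    - [-0.457,-0.5357,0.14,-0.0018,0,-0.0968,-0.6]
    - [-0.457,-0.5357,0.159,-0.0018,0,-0.0968,-0.6]
    - [-0.457,-0.5357,0.159,-0.0018,0,-0.0968,-0.6]

```text
time: 2.0
tool_pos: [0.4518, -0.0972, 0.076]
tool_rot: [-0.004, 0.154, 0.988, 0.002]
contact_force: [0.3, -0.4, 0.1]
gripper_width: 0.803
```

```bash
python3 - <<'E'
from h import *
for n,b in(("top",(370,170,480,270)),("side",(230,110,340,220))):
    f=manip.grab_frame(n);cv2.imwrite(f'pics/{n}1.png',f[:,:,::-1])
    cv2.imwrite(f'pics/{n}1c.png',cv2.resize(f[b[1]:b[3],b[0]:b[2],::-1],None,fx=5,fy=5,interpolation=cv2.INTER_CUBIC))
E
python3 mv.py .4547 -.0991 .02 -.309
```

```text
t 2.1 p [ 0.4552 -0.0984  0.0806] psi -0.309 tilt [ 4.0e-04  1.8e-03 -1.0e+00] F [0.85 0.57 1.1 ] M [-0.02  0.01  0.02] w 68.0 q6 -1.64
delta [ 0.0002 -0.0009  0.0606] [ 0.0018 -0.0002  0.    ]
```

View pics/top1c.png

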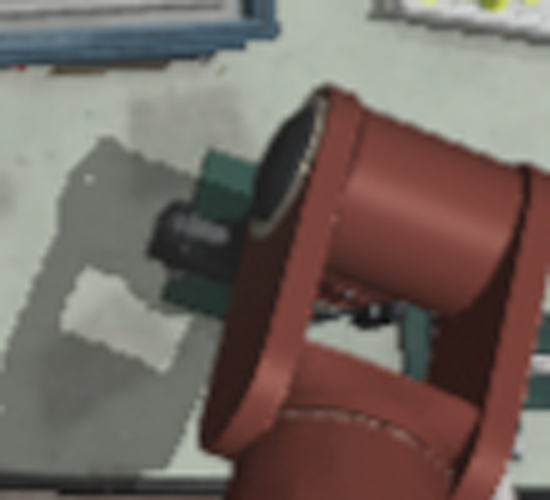

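View pics/side1c.png

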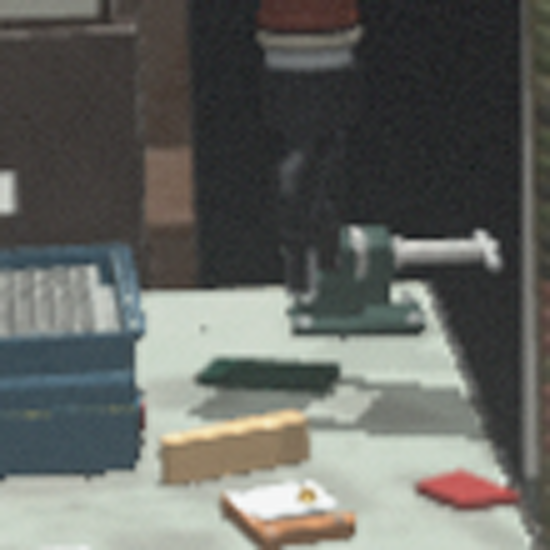

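>>> step_arm:
  deltas:
    - [0,-0.001,0.03,0.0018,0,0,-0.6]
    - [0,-0.001,0.058,0.0018,0,0,-0.6]
    - [0,-0.001,0.062,0.0018,0,0,-0.6]
    - [0,-0.001,0.064,0.0018,0,0,-0.6]
    - [0,-0.001,0.066,0.0018,0,0,-0.6]
    - [0,-0.001,0.066,0.0018,0,0,-0.6]

```text
time: 2.7
tool_pos: [0.4562, -0.0997, 0.016]
tool_rot: [0.002, 0.154, 0.988, -0.0]
contact_force: [-0.7, -0.5, -0.3]
gripper_width: 0.802
```

>>> step_arm:
  deltas:
    - [0,0,0.002,0,0,0,-0.6]
    - [0,0,0.004,0,0,0,-0.6]
    - [0,0,0.004,0,0,0,-0.6]

```text
time: 3.0
tool_pos: [0.4548, -0.0992, 0.0103]
tool_rot: [-0.0, 0.154, 0.988, 0.0]
contact_force: [-0.1, 0.4, -0.3]
gripper_width: 0.799
```

>>> step_arm:
  deltas:
    - [0,0,0,0,0,0,-0.3]
    - [0,0,0,0,0,0,-0.3]
    - [0,0,0.002,0,0,0,-0.3]
    - [0,0,0.002,0,0,0,-0.3]

```text
time: 3.4
tool_pos: [0.4546, -0.0991, 0.008]
tool_rot: [-0.0, 0.154, 0.988, 0.0]
contact_force: [0.2, -0.3, -0.2]
gripper_width: 0.651
```

>>> step_arm:
  deltas:
    - [0,0,0.001,0,0,0,-0.3]
    - [0,0,0.002,0,0,0,-0.3]
    - [0,0,0.002,0,0,0,-0.3]

```text
time: 3.7
tool_pos: [0.4547, -0.0992, 0.0061]
tool_rot: [-0.0, 0.154, 0.988, 0.0]
contact_force: [-0.7, -0.3, 0.7]
gripper_width: 0.651
```

>>> step_arm:
  deltas:
    - [0,0,0.001,0,0,0,-0.3]
    - [0,0,0.002,0,0,0,-0.3]
    - [0,0,0.002,0,0,0,-0.3]

```text
time: 4.0
tool_pos: [0.4547, -0.0992, 0.0041]
tool_rot: [-0.0, 0.154, 0.988, 0.0]
contact_force: [0.3, -0.8, 0.2]
gripper_width: 0.65
```

>>> step_arm:
  deltas:
    - [0,0,0.001,0,0,0,-0.3]
    - [0,0,0.002,0,0,0,-0.3]

```text
time: 4.2
tool_pos: [0.455, -0.0992, 0.0038]
tool_rot: [-0.001, 0.154, 0.988, 0.0]
contact_force: [-9.3, 3.5, 18.9]
gripper_width: 0.646
```

>>> step_arm:
  deltas:
    - [0,0,-0.003,0,0,0,-0.3]
    - [0,0,-0.005,0,0,0,-0.3]
    - [0,0,-0.005,0,0,0,1]
    - [0,0,-0.005,0,0,0,1]
    - [0,0,-0.005,0,0,0,1]
    - [0,0,-0.005,0,0,0,1]
    - [0,0,-0.005,0,0,0,1]

```text
time: 4.9
tool_pos: [0.4556, -0.0994, 0.0082]
tool_rot: [0.001, 0.154, 0.988, -0.0]
contact_force: [-1.3, 0.3, 6.8]
gripper_width: 0.559
```

```bash
python3 mv.py
```

```text
t 4.9 p [ 0.4556 -0.0994  0.0082] psi -0.3089 tilt [ 1.2e-03 -3.0e-04 -1.0e+00] F [-1.26  0.27  6.79] M [0.18 0.24 0.06] w 47.5 q6 -1.64
```

>>> step_arm:
  deltas:
    - [0,0,-0.03,0,0,0,1]
    - [0,0,-0.07,0,0,0,1]
    - [0,0,-0.1,0,0,0,1]
    - [0,0,-0.1,0,0,0,1]
    - [0,0,-0.1,0,0,0,1]

```text
time: 5.4
tool_pos: [0.4548, -0.0992, 0.1073]
tool_rot: [0.0, 0.154, 0.988, -0.0]
contact_force: [-0.3, -0.1, -0.8]
gripper_width: 0.558
```

```bash
python3 - <<'E'
from h import *
f=manip.grab_frame("side");b=(230,110,340,220)
cv2.imwrite('pics/s2c.png',cv2.resize(f[b[1]:b[3],b[0]:b[2],::-1],None,fx=5,fy=5,interpolation=cv2.INTER_CUBIC))
E
python3 mv.py .45 .25 .10 .067;python3 mv.py .5 .3055 .10 .067
```

```text
t 5.45 p [ 0.4539 -0.0989  0.1059] psi -0.309 tilt [-2.e-03  8.e-04 -1.e+00] F [ 0.53  0.78 -1.64] M [ 0.02  0.02 -0.01] w 47.8 q6 -1.64
delta [0.1098 0.3311 0.0062] [ 0.0005 -0.0021 -0.376 ]
t 5.45 p [ 0.4539 -0.0989  0.1059] psi -0.309 tilt [-2.e-03  8.e-04 -1.e+00] F [ 0.53  0.78 -1.64] M [ 0.02  0.02 -0.01] w 47.8 q6 -1.64
delta [0.0791 0.3992 0.0061] [ 0.0005 -0.0021 -0.376 ]
```

View pics/s2c.png

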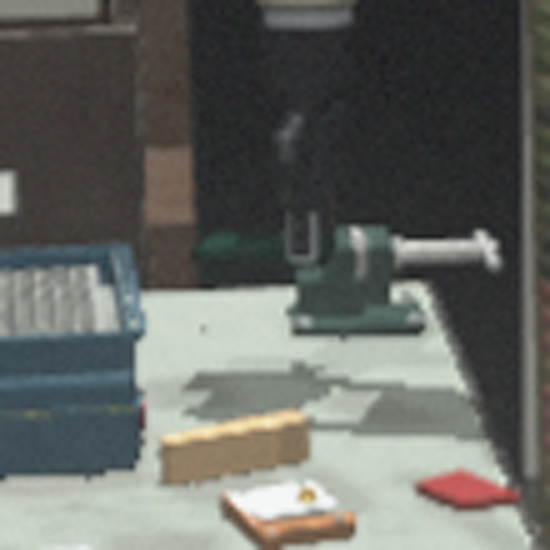

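>>> step_arm:
  deltas:
    - [0.11,0.331,0.006,0,0,-0.376,1]
    - [0.11,0.331,0.006,0,0,-0.376,1]
    - [0.11,0.331,0.006,0,0,-0.376,1]
    - [0.11,0.331,0.006,0,0,-0.376,1]
    - [0.11,0.331,0.006,0,0,-0.376,1]
    - [0.11,0.331,0.006,0,0,-0.376,1]
    - [0.11,0.331,0.006,0,0,-0.376,1]
    - [0.11,0.331,0.006,0,0,-0.376,1]
    - [0.079,0.399,0.006,0,0,-0.376,1]
    - [0.079,0.399,0.006,0,0,-0.376,1]
    - [0.079,0.399,0.006,0,0,-0.376,1]
    - [0.079,0.399,0.006,0,0,-0.376,1]
    - [0.079,0.399,0.006,0,0,-0.376,1]

```text
time: 6.75
tool_pos: [0.4997, 0.3036, 0.0996]
tool_rot: [-0.001, -0.033, 0.999, -0.001]
contact_force: [-0.4, -0.0, -1.0]
gripper_width: 0.561
```

```bash
python3 - <<'E'
from h import *
for n,b in(("top",(240,120,340,220)),("side",(180,150,300,250))):
    f=manip.grab_frame(n);cv2.imwrite(f'pics/{n}3.png',f[:,:,::-1])
    cv2.imwrite(f'pics/{n}3c.png',cv2.resize(f[b[1]:b[3],b[0]:b[2],::-1],None,fx=6,fy=6,interpolation=cv2.INTER_CUBIC))
E
python3 mv.py .5 .3055 .01 .067
```

```text
t 6.85 p [0.5001 0.3038 0.1005] psi 0.0661 tilt [-1.3e-03 -8.0e-04 -1.0e+00] F [ 0.54 -0.58 -1.7 ] M [-0.03  0.07 -0.  ] w 47.9 q6 -1.22
delta [-0.0001  0.0017  0.0905] [-0.0007 -0.0014 -0.0009]
```

View pics/top3c.png

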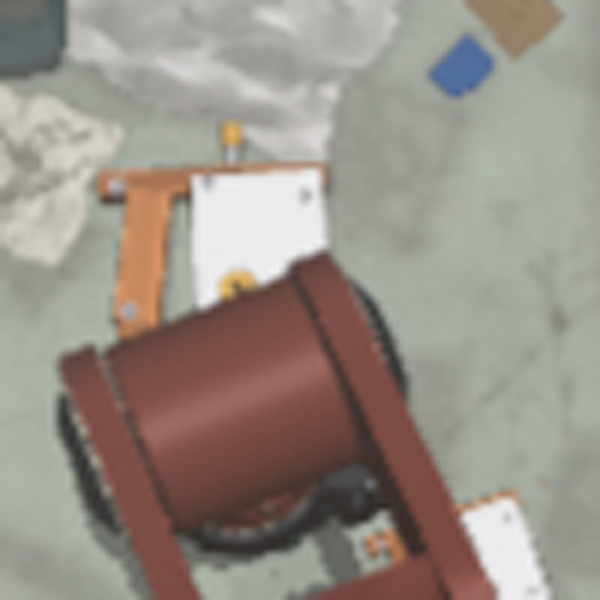

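View pics/side3c.png

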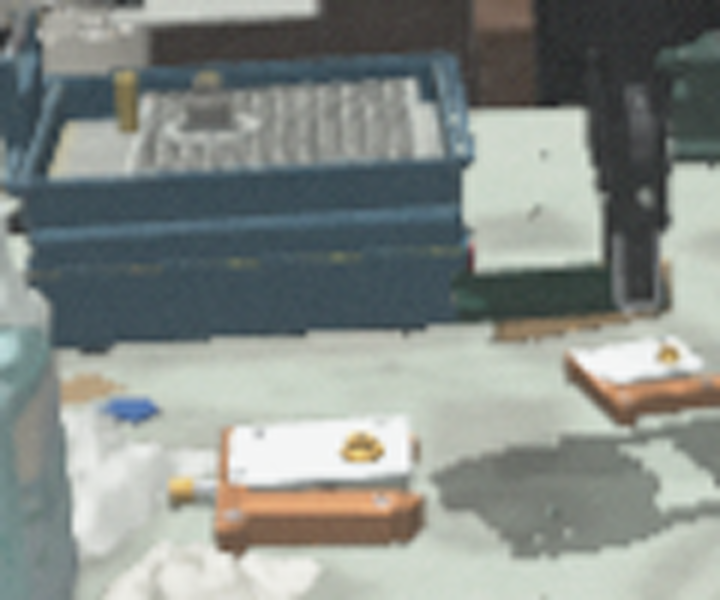

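>>> step_arm:
  deltas:
    - [0,0.002,0.04,0,0,0,1]
    - [0,0.002,0.075,0,0,0,1]
    - [0,0.002,0.088,0,0,0,1]
    - [0,0.002,0.09,0,0,0,1]
    - [0,0.002,0.091,0,0,0,1]
    - [0,0.002,0.091,0,0,0,1]

```text
time: 7.45
tool_pos: [0.5021, 0.3074, 0.0122]
tool_rot: [0.001, -0.033, 0.999, 0.001]
contact_force: [-0.4, 0.4, -1.6]
gripper_width: 0.56
```

```bash
python3 - <<'E'
from h import *
for n,b in(("side",(180,170,300,250)),):
    f=manip.grab_frame(n);cv2.imwrite(f'pics/{n}4.png',f[:,:,::-1])
    cv2.imwrite(f'pics/{n}4c.png',cv2.resize(f[b[1]:b[3],b[0]:b[2],::-1],None,fx=6,fy=6,interpolation=cv2.INTER_CUBIC))
E
python3 mv.py .5 .3055 .008 .067
```

```text
t 7.5 p [0.5021 0.3074 0.0122] psi 0.067 tilt [ 0.0029  0.0012 -1.    ] F [ 0.05 -0.02 -0.57] M [0.   0.04 0.01] w 47.6 q6 -1.21
delta [ 0.0022 -0.0018  0.0042] [ 0.001  0.003 -0.   ]
```

View pics/side4c.png

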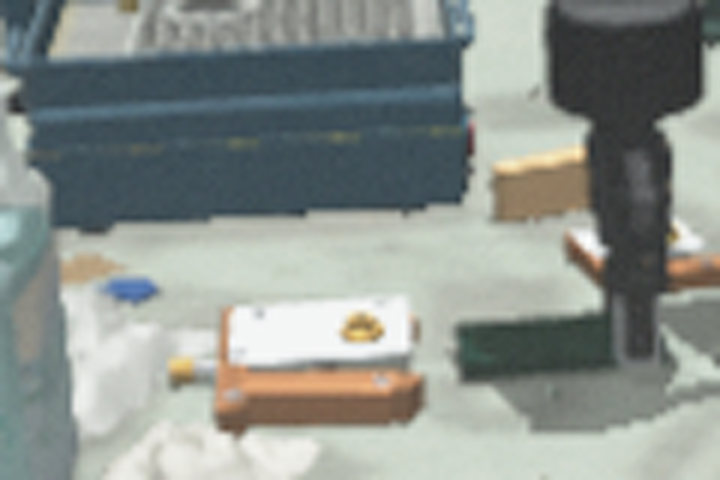

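>>> step_arm:
  deltas:
    - [0,0,0.002,0,0.002,0,1]
    - [0,0,0.003,0,0.002,0,1]
    - [0,0,0.004,0,0.002,0,1]
    - [0,0,0.004,0,0.002,0,1]

```text
time: 7.9
tool_pos: [0.5015, 0.3072, 0.0082]
tool_rot: [-0.001, -0.034, 0.999, -0.0]
contact_force: [-3.5, -1.8, 7.8]
gripper_width: 0.56
```

```bash
python3 mv.py .5 .3055 .008 .067
```

```text
t 7.9 p [0.5015 0.3072 0.0082] psi 0.0672 tilt [-1.4e-03 -1.0e-04 -1.0e+00] F [-3.48 -1.81  7.84] M [-0.31  0.65  0.02] w 47.6 q6 -1.22
delta [ 0.0016 -0.0016  0.0002] [-0.     -0.0014  0.0002]
```

>>> step_arm:
  deltas:
    - [0,0,-0.0015,0,0.002,0,1]
    - [-0.005,0,-0.0015,0,0.002,0,1]
    - [-0.01,0,-0.0015,0,0.002,0,1]
    - [-0.015,0,-0.0015,0,0.002,0,1]
    - [-0.02,0,-0.0015,0,0.002,0,1]
    - [-0.025,0,-0.0015,0,0.002,0,1]
    - [-0.03,0,-0.0015,0,0.002,0,1]
    - [-0.03,0,-0.0015,0,0.002,0,1]

```text
time: 8.7
tool_pos: [0.5323, 0.3092, 0.0083]
tool_rot: [-0.001, -0.033, 0.999, 0.0]
contact_force: [-0.3, -0.2, 3.9]
gripper_width: 0.56
```

```bash
python3 - <<'E'
from h import *
for n,b in(("side",(180,170,300,250)),("top",(240,120,340,220))):
    f=manip.grab_frame(n);cv2.imwrite(f'pics/{n}5.png',f[:,:,::-1])
    cv2.imwrite(f'pics/{n}5c.png',cv2.resize(f[b[1]:b[3],b[0]:b[2],::-1],None,fx=6,fy=6,interpolation=cv2.INTER_CUBIC))
E
python3 mv.py
```

```text
t 8.8 p [0.5322 0.3092 0.0082] psi 0.0669 tilt [-1.e-03  5.e-04 -1.e+00] F [1.23 0.7  2.27] M [ 0.1  -0.38  0.01] w 47.5 q6 -1.23
```

View pics/side5c.png

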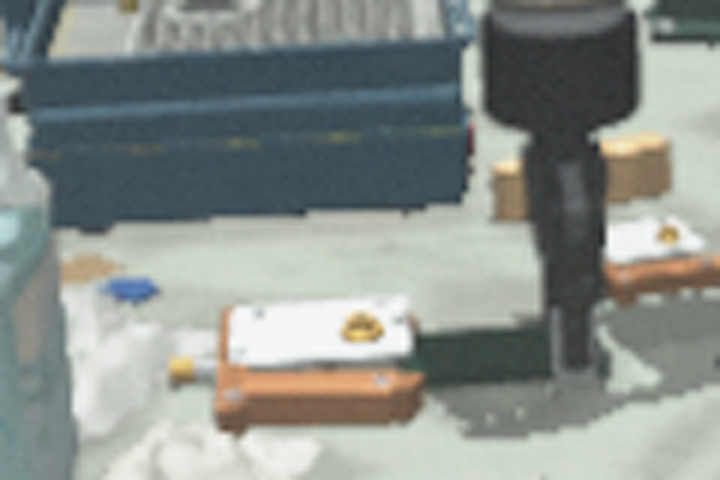

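>>> step_arm:
  deltas:
    - [-0.005,0,0,0,0,0,1]
    - [-0.01,0,0,0,0,0,1]
    - [-0.015,0,0,0,0,0,1]
    - [-0.015,0,0,0,0,0,1]

```text
time: 9.2
tool_pos: [0.5461, 0.3102, 0.0083]
tool_rot: [-0.002, -0.033, 0.999, 0.0]
contact_force: [-2.1, -0.8, 6.1]
gripper_width: 0.561
```

>>> step_arm:
  deltas:
    - [-0.002,0,0,0,0,0,1]
    - [-0.004,0,0,0,0,0,1]
    - [-0.004,0,0,0,0,0,1]

```text
time: 9.5
tool_pos: [0.5493, 0.3104, 0.0083]
tool_rot: [-0.003, -0.033, 0.999, -0.0]
contact_force: [-4.9, 0.1, 7.5]
gripper_width: 0.564
```

```bash
python3 mv.py .5493 .3105 .0095 .067
```

```text
t 9.5 p [0.5493 0.3104 0.0083] psi 0.067 tilt [-5.5e-03 -2.0e-04 -1.0e+00] F [-4.93  0.1   7.51] M [ 0.04  0.61 -0.07] w 48.0 q6 -1.24
delta [-0.      0.0001 -0.0012] [ 0.0002 -0.0055  0.    ]
```

>>> step_arm:
  deltas:
    - [0,0,-0.001,0,0,0,1]
    - [-0.001,0,-0.001,0,0,0,1]
    - [-0.001,0,-0.001,0,0,0,1]

```text
time: 9.8
tool_pos: [0.5504, 0.3102, 0.0083]
tool_rot: [-0.002, -0.034, 0.999, -0.0]
contact_force: [-1.5, -1.2, 2.4]
gripper_width: 0.564
```

```bash
python3 mv.py .5493 .3105 .0095 .067
```

```text
t 9.8 p [0.5504 0.3102 0.0083] psi 0.067 tilt [-4.8e-03 -5.0e-04 -1.0e+00] F [-1.55 -1.15  2.42] M [0.12 0.21 0.03] w 47.9 q6 -1.24
delta [ 0.001   0.0004 -0.0012] [-0.0002 -0.0048  0.    ]
```

>>> step_arm:
  deltas:
    - [-0.002,0,0,0,0,0,1]
    - [-0.004,0,0,0,0,0,1]
    - [-0.004,0,0,0,0,0,1]

```text
time: 10.1
tool_pos: [0.5551, 0.3104, 0.0084]
tool_rot: [-0.002, -0.033, 0.999, -0.0]
contact_force: [0.5, 0.6, 0.6]
gripper_width: 0.565
```

>>> step_arm:
  deltas:
    - [-0.002,0,0,0,0,0,1]
    - [-0.003,0,0,0,0,0,1]
    - [-0.003,0,0,0,0,0,1]

```text
time: 10.4
tool_pos: [0.558, 0.3106, 0.0085]
tool_rot: [-0.002, -0.033, 0.999, -0.0]
contact_force: [0.4, -0.4, -0.6]
gripper_width: 0.56
```

>>> step_arm:
  deltas:
    - [-0.002,0,0,0,0,0,1]
    - [-0.003,0,0,0,0,0,1]
    - [-0.003,0,0,0,0,0,1]

```text
time: 10.7
tool_pos: [0.5609, 0.3109, 0.0086]
tool_rot: [-0.002, -0.033, 0.999, -0.0]
contact_force: [0.6, -0.2, -1.0]
gripper_width: 0.563
```

>>> step_arm:
  deltas:
    - [-0.002,0,0,0,0,0,1]
    - [-0.003,0,0,0,0,0,1]
    - [-0.003,0,0,0,0,0,1]

```text
time: 11.0
tool_pos: [0.5614, 0.311, 0.0083]
tool_rot: [-0.005, -0.033, 0.999, -0.0]
contact_force: [-8.7, -1.2, 3.4]
gripper_width: 0.563
```

>>> step_arm:
  deltas:
    - [-0.002,0,0,0,0,0,1]
    - [-0.003,0,0,0,0,0,1]
    - [-0.003,0,0,0,0,0,1]

```text
time: 11.3
tool_pos: [0.5616, 0.311, 0.0082]
tool_rot: [-0.009, -0.033, 0.999, -0.001]
contact_force: [-17.1, -2.5, 13.5]
gripper_width: 0.563
```

>>> step_arm:
  deltas:
    - [-0.002,0,0,0,0,0,1]
    - [-0.003,0,0,0,0,0,1]
    - [-0.003,0,0,0,0,0,1]

```text
time: 11.6
tool_pos: [0.5617, 0.3111, 0.0082]
tool_rot: [-0.012, -0.033, 0.999, -0.002]
contact_force: [-27.9, -5.0, 20.7]
gripper_width: 0.559
```

>>> step_arm:
  deltas:
    - [0.006,0,0,0,0,0,1]
    - [0.0095,0,0,0,0,0,1]
    - [0.0095,-0.002,0,0,0,0,1]
    - [0.0095,-0.002,0,0,0,0,1]

```text
time: 12.0
tool_pos: [0.5607, 0.3087, 0.0087]
tool_rot: [-0.002, -0.033, 0.999, -0.0]
contact_force: [-0.9, -0.5, -0.9]
gripper_width: 0.56
```

>>> step_arm:
  deltas:
    - [0,-0.001,0,0,0,0,1]
    - [0,-0.002,0,0,0,0,1]
    - [0,-0.002,0,0,0,0,1]

```text
time: 12.3
tool_pos: [0.5608, 0.3079, 0.0088]
tool_rot: [-0.002, -0.034, 0.999, 0.001]
contact_force: [-0.3, 4.8, -1.3]
gripper_width: 0.564
```

```bash
python3 mv.py
```

```text
t 12.3 p [0.5608 0.3079 0.0088] psi 0.0672 tilt [-0.0031  0.002  -1.    ] F [-0.33  4.85 -1.32] M [0.83 0.04 0.3 ] w 47.9 q6 -1.25
```

>>> step_arm:
  deltas:
    - [-0.002,0.0,0,0,0,0,1]
    - [-0.004,0.0,0,0,0,0,1]
    - [-0.005,0.0,0,0,0,0,1]
    - [-0.005,0.0,0,0,0,0,1]

```text
time: 12.7
tool_pos: [0.5617, 0.308, 0.0083]
tool_rot: [-0.007, -0.034, 0.999, 0.0]
contact_force: [-12.9, 3.7, 7.5]
gripper_width: 0.56
```

```bash
python3 mv.py
```

```text
t 12.7 p [0.5617 0.308  0.0083] psi 0.0672 tilt [-1.360e-02 -3.000e-04 -9.999e-01] F [-12.87   3.66   7.51] M [0.65 2.08 0.12] w 47.6 q6 -1.26
```

>>> step_arm:
  deltas:
    - [0.002,0,0,0,0,0,1]
    - [0.004,0.001,0,0,0,0,1]
    - [0.004,0.001,0,0,0,0,-0.5]
    - [0.004,0.001,0,0,0,0,-0.5]
    - [0.004,0.001,0,0,0,0,-0.5]
    - [0.004,0.001,-0.03,0,0,0,-0.5]
    - [0.004,0.001,-0.07,0,0,0,-0.5]
    - [0.06,0.001,-0.08,0,0,0,1]
    - [0.06,0.001,-0.08,0,0,0,1]

```text
time: 13.6
tool_pos: [0.5032, 0.3039, 0.0899]
tool_rot: [-0.002, -0.034, 0.999, -0.0]
contact_force: [-1.0, -0.9, -1.3]
gripper_width: 0.421
```

```bash
python3 - <<'E'
from h import *
for n,b in(("side",(180,170,300,250)),("top",(240,120,340,220))):
    f=manip.grab_frame(n);cv2.imwrite(f'pics/{n}6.png',f[:,:,::-1])
    cv2.imwrite(f'pics/{n}6c.png',cv2.resize(f[b[1]:b[3],b[0]:b[2],::-1],None,fx=6,fy=6,interpolation=cv2.INTER_CUBIC))
E
python3 mv.py
```

```text
t 13.7 p [0.5049 0.304  0.089 ] psi 0.0676 tilt [-3.5e-03 -5.0e-04 -1.0e+00] F [ 0.48  0.51 -0.39] M [ 0.03 -0.01  0.02] w 20.9 q6 -1.22
```

View pics/side6c.png

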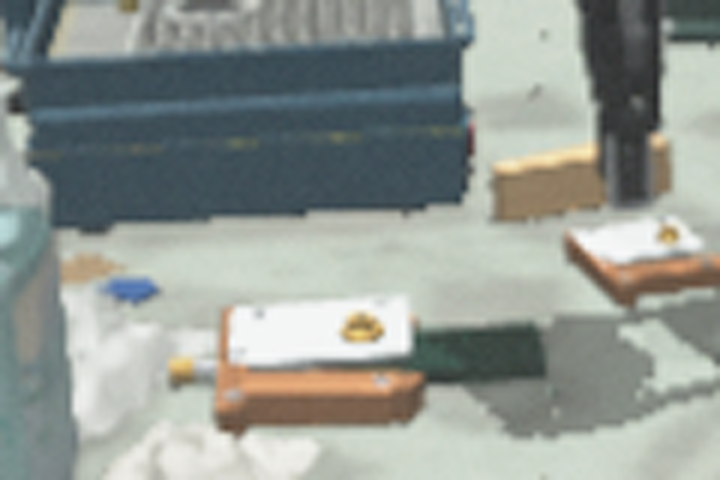

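View pics/top6c.png

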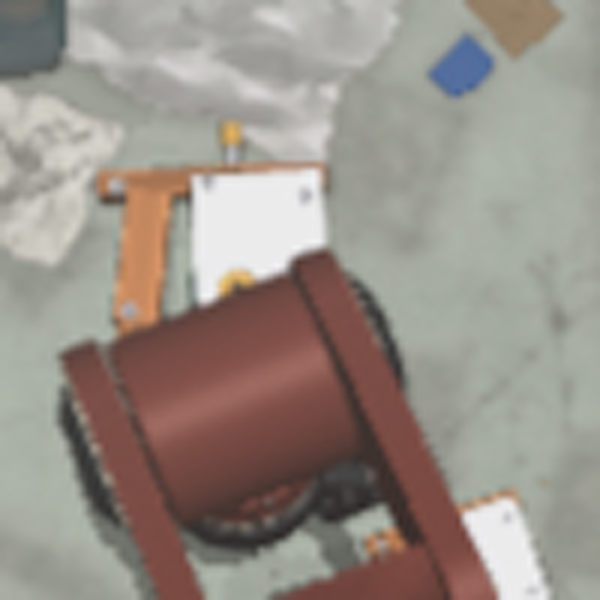

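```bash
python3 mv.py .487 .070 .089 .52; python3 -c "
from h import *
print(unproj('top',(342,184),0),unproj('top',(424,184),0))"
```

```text
t 13.7 p [0.5049 0.304  0.089 ] psi 0.0676 tilt [-3.5e-03 -5.0e-04 -1.0e+00] F [ 0.48  0.51 -0.39] M [ 0.03 -0.01  0.02] w 20.9 q6 -1.22
delta [ 3.370e-02 -2.323e-01  2.000e-04] [ 0.0006 -0.0035 -0.4524]
[0.58993253 0.11246151 0.        ] [ 0.59488881 -0.14506999  0.        ]
```

>>> step_arm:
  deltas:
    - [0.034,-0.232,0,0,-0.003,-0.452,0.0]
    - [0.034,-0.232,0,0,-0.003,-0.452,0.0]
    - [0.034,-0.232,0,0,-0.003,-0.452,0.0]
    - [0.034,-0.232,0,0,-0.003,-0.452,0.0]
    - [0.034,-0.232,0,0,-0.003,-0.452,0.0]
    - [0.034,-0.232,0,0,-0.003,-0.452,0.0]
    - [0.034,-0.232,0,0,-0.003,-0.452,0.0]
    - [0.034,-0.232,0.02,0,-0.003,-0.452,0.0]
    - [0.034,-0.232,0.03,0,-0.003,-0.452,0.0]
    - [0.034,-0.232,0.03,0,-0.003,-0.452,0.0]

```text
time: 14.7
tool_pos: [0.4859, 0.0714, 0.0568]
tool_rot: [-0.003, -0.257, 0.966, 0.001]
contact_force: [0.4, -0.4, -0.5]
gripper_width: 0.5
```

```bash
python3 - <<'E'
from h import *
for n,b in(("side",(200,130,320,230)),("top",(300,150,400,250))):
    f=manip.grab_frame(n);cv2.imwrite(f'pics/{n}7.png',f[:,:,::-1])
    cv2.imwrite(f'pics/{n}7c.png',cv2.resize(f[b[1]:b[3],b[0]:b[2],::-1],None,fx=6,fy=6,interpolation=cv2.INTER_CUBIC))
E
python3 mv.py .487 .070 .021 .52
```

```text
t 14.8 p [0.4873 0.0712 0.0587] psi 0.5204 tilt [-2.e-03  6.e-04 -1.e+00] F [0.62 0.38 0.11] M [-0.06  0.01 -0.01] w 42.3 q6 -2.1
delta [ 0.0008 -0.001   0.0377] [ 0.0015 -0.0014  0.0004]
```

View pics/side7c.png

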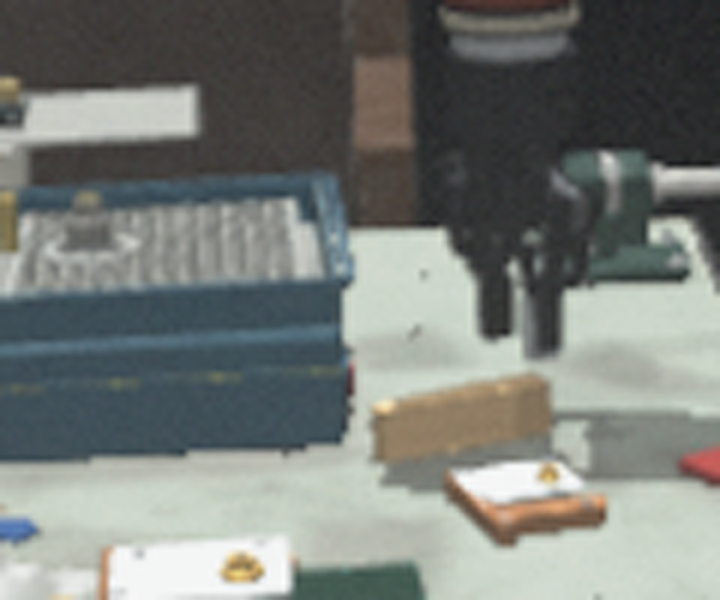

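View pics/top7.png

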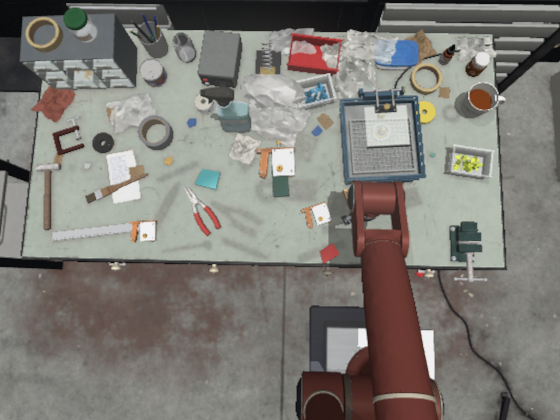

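>>> step_arm:
  deltas:
    - [0.001,-0.001,0.02,0,0,0,0.0]
    - [0.001,-0.001,0.037,0,0,0,0.0]
    - [0.001,-0.001,0.037,0,0,0,0.0]
    - [0.001,-0.001,0.037,0,0,0,1]
    - [0.001,-0.001,0.037,0,0,0,1]
    - [0.001,-0.001,0.037,0,0,0,1]
    - [0.001,-0.001,0.037,0,0,0,1]
    - [0.001,-0.001,0.037,0,0,0,1]

```text
time: 15.6
tool_pos: [0.4881, 0.0692, 0.0234]
tool_rot: [0.001, -0.257, 0.967, 0.0]
contact_force: [-1.9, 1.1, 5.7]
gripper_width: 0.245
```

```bash
python3 - <<'E'
from h import *
t=cv2.imread('pics/top7.png')[:,:,::-1]
print(fitjig(t)[:2])
b=(267,172,295,202);a=alpha(t,b,t[187,281])
np.set_printoptions(linewidth=200)
print((a*9).astype(int))
cv2.imwrite('pics/t7j.png',cv2.resize(t[135:205,240:330,::-1],None,fx=8,fy=8,interpolation=cv2.INTER_CUBIC))
E
python3 mv.py .42 .2 .07 .52
```

```text
(array([0.60830792, 0.28479275, 0.07071986, 0.08884927]), np.float64(8.338408431594969))
[[3 0 0 0 4 5 0 0 0 0 0 0 0 0 0 0 0 0 0 0 0 0 0 0 0 0 0 0]
 [3 0 0 0 3 6 0 0 0 0 0 0 0 0 0 0 0 0 0 0 0 0 0 0 0 0 0 0]
 [1 0 0 0 1 5 0 0 0 0 0 0 0 0 0 0 0 0 0 0 0 0 0 0 0 0 0 0]
 [1 0 0 0 1 5 0 0 0 0 0 0 0 0 0 0 0 0 0 0 0 0 0 0 0 0 0 0]
 [0 0 0 0 1 6 4 2 3 4 6 7 7 9 9 9 9 9 9 9 9 8 4 5 6 4 2 1]
 [0 0 0 0 1 6 9 9 9 9 9 9 9 9 9 9 9 9 9 9 8 4 3 3 2 1 0 0]
 [0 0 0 0 0 5 9 9 9 9 9 9 9 9 9 9 9 9 9 9 9 3 1 0 0 0 0 0]
 [0 0 0 0 0 4 9 9 9 9 9 9 9 9 9 9 9 9 9 8 9 4 0 0 0 0 0 0]
 [0 1 0 0 0 4 9 9 9 9 9 9 9 9 9 9 9 9 9 9 9 4 1 0 0 0 0 0]
 [0 0 0 0 1 5 9 9 9 9 9 9 9 9 9 9 9 9 9 9 8 4 1 0 0 1 1 1]
 [0 0 0 1 2 5 9 9 9 9 9 9 9 9 9 9 9 9 9 9 8 4 1 0 0 1 1 1]
 [1 1 1 1 2 5 9 9 9 9 9 9 9 9 9 9 9 9 9 8 8 4 1 0 0 1 1 1]
 [1 1 1 1 1 5 9 9 9 9 9 9 9 9 8 9 9 9 9 8 8 5 2 0 1 1 1 1]
 [0 0 0 1 1 5 9 9 9 9 9 9 9 8 8 8 8 9 8 8 8 6 3 1 1 1 1 1]
 [0 0 0 0 1 5 9 9 9 9 9 9 9 8 9 9 8 8 8 8 8 6 3 1 1 1 1 1]
 [0 0 0 0 0 5 9 9 9 9 9 9 9 9 9 9 8 8 8 8 8 6 2 1 1 1 1 1]
 [0 0 0 0 0 4 8 9 9 9 9 8 9 8 9 8 8 8 8 8 8 8 3 1 1 0 0 1]
 [0 0 0 
[... 252 characters left out ...]
8 8 8 8 8 8 8 8 8 8 8 3 1 1 1 1 1]
 [0 0 0 0 0 2 6 8 8 8 8 8 8 8 8 8 8 8 8 8 8 9 4 1 1 1 1 1]
 [0 0 1 1 0 3 6 8 8 8 8 8 8 8 8 9 9 9 9 9 9 9 5 1 0 0 1 1]
 [0 0 1 1 1 1 6 9 9 9 9 9 9 9 8 8 7 7 7 6 5 5 3 1 0 0 1 1]
 [1 0 1 1 1 1 2 4 4 4 3 3 2 2 2 2 2 2 2 2 2 2 2 1 1 1 1 1]
 [1 0 0 0 0 1 1 1 2 1 0 0 0 0 0 0 0 0 0 0 1 1 1 1 1 1 1 1]
 [1 0 0 0 0 1 1 1 1 0 0 0 0 0 0 0 0 0 0 0 0 0 0 0 1 1 1 1]
 [1 0 0 0 0 0 0 0 0 0 0 0 0 0 0 0 0 0 0 0 0 0 0 0 0 0 0 0]
 [0 0 0 0 0 0 0 0 0 0 0 0 0 0 0 0 0 0 0 0 0 0 0 0 0 0 0 0]]
t 15.6 p [0.4881 0.0692 0.0234] psi 0.519 tilt [ 1.4e-03  8.0e-04 -1.0e+00] F [-1.87  1.07  5.73] M [ 0.13  0.13 -0.01] w 20.9 q6 -2.1
delta [-0.0058  0.1473 -0.0466] [-0.      0.0016 -0.001 ]
```

View pics/t7j.png

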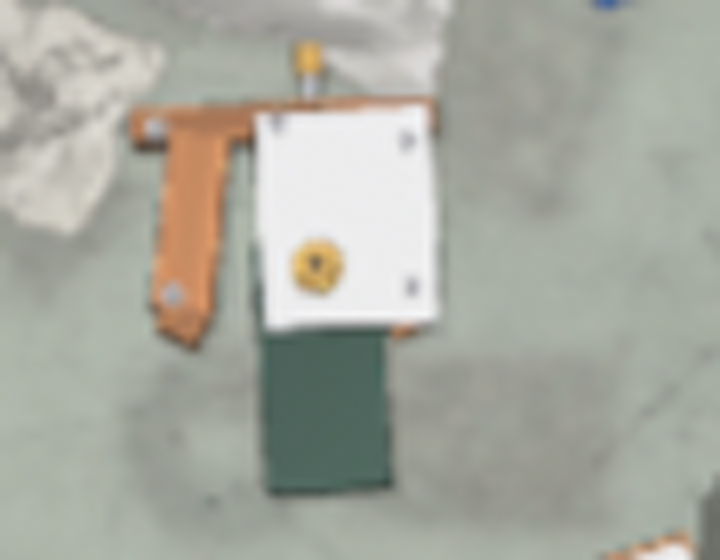

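>>> step_arm:
  deltas:
    - [0,0,-0.02,0,0,0,1]
    - [0,0.0,-0.05,0,0,0,1]
    - [0,0.05,-0.06,0,0,0,1]
    - [-0.006,0.1,-0.06,0,0,0,1]
    - [-0.006,0.147,-0.06,0,0,0,1]
    - [-0.006,0.147,-0.06,0,0,0,1]
    - [-0.006,0.147,-0.06,0,0,0,1]

```text
time: 16.3
tool_pos: [0.4184, 0.2004, 0.0818]
tool_rot: [-0.001, -0.258, 0.966, 0.0]
contact_force: [1.3, -0.3, 0.4]
gripper_width: 0.24
```

```bash
python3 - <<'E'
from h import *
for n,b in(("side",(200,130,320,230)),):
    f=manip.grab_frame(n);cv2.imwrite(f'pics/{n}8.png',f[:,:,::-1])
    cv2.imwrite(f'pics/{n}8c.png',cv2.resize(f[b[1]:b[3],b[0]:b[2],::-1],None,fx=6,fy=6,interpolation=cv2.INTER_CUBIC))
E
python3 - <<'E'
import numpy as np
# jig from contact: yaw .068, Jx .608, Jy .286
for xj in(-.11,-.04):
    c,s=np.cos(.068),np.sin(.068);print(xj,.608+c*xj-s*.063,.286+s*xj+c*.063)
E
python3 mv.py .4946 .3414 .085 .068
```

```text
-0.11 0.4939735227898991 0.34138016337150273
-0.04 0.5638117451426344 0.34613649584620393
t 16.35 p [0.4191 0.1996 0.0819] psi 0.5198 tilt [-0.0012  0.     -1.    ] F [-0.2  -0.53 -0.83] M [ 0.04 -0.04  0.02] w 20.7 q6 -1.81
delta [-0.136   0.0855 -0.0032] [ 4.000e-04 -1.100e-03  4.518e-01]
```

View pics/side8c.png

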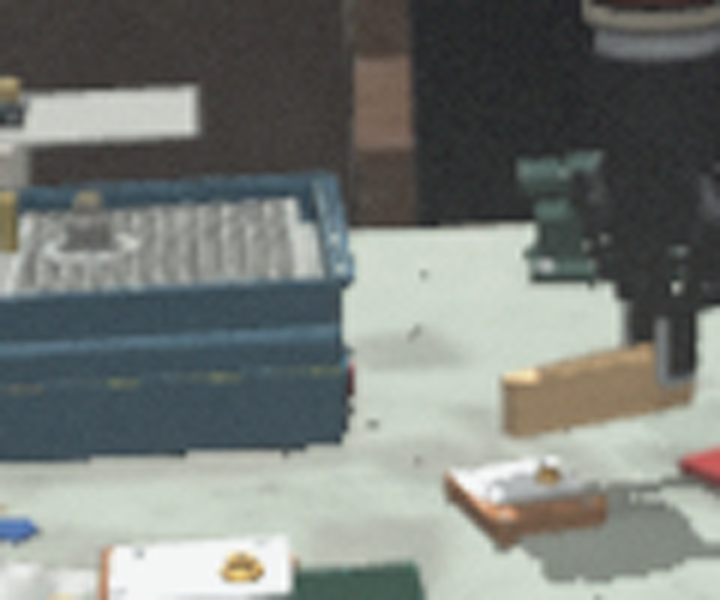

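>>> step_arm:
  deltas:
    - [-0.04,0.085,-0.003,0,0,0.14,1]
    - [-0.08,0.085,-0.003,0,0,0.29,1]
    - [-0.12,0.086,-0.003,0,0,0.43,1]
    - [-0.136,0.0865,-0.003,0,0,0.452,1]
    - [-0.136,0.0865,-0.003,0,0,0.452,1]
    - [-0.136,0.0865,-0.003,0,0,0.452,1]
    - [-0.136,0.0865,0.03,0,0,0.452,1]
    - [-0.136,0.0865,0.04,0,0,0.452,1]
    - [-0.136,0.0865,0.04,0,0,0.452,1]

```text
time: 17.25
tool_pos: [0.492, 0.3401, 0.0393]
tool_rot: [-0.003, -0.033, 0.999, -0.001]
contact_force: [-0.3, -0.3, -0.4]
gripper_width: 0.239
```

```bash
python3 - <<'E'
from h import *
for n,b in(("side",(180,150,300,250)),("top",(240,120,340,220))):
    f=manip.grab_frame(n);cv2.imwrite(f'pics/{n}9.png',f[:,:,::-1])
    cv2.imwrite(f'pics/{n}9c.png',cv2.resize(f[b[1]:b[3],b[0]:b[2],::-1],None,fx=6,fy=6,interpolation=cv2.INTER_CUBIC))
E
python3 mv.py .4939 .3424 .024 .068
```

```text
t 17.35 p [0.4942 0.3416 0.0424] psi 0.0664 tilt [-1.4e-03  3.0e-04 -1.0e+00] F [ 0.55  0.06 -0.21] M [-0.01  0.03  0.02] w 20.3 q6 -1.16
delta [0.0002 0.0008 0.0184] [ 0.0004 -0.0014 -0.0016]
```

View pics/side9c.png

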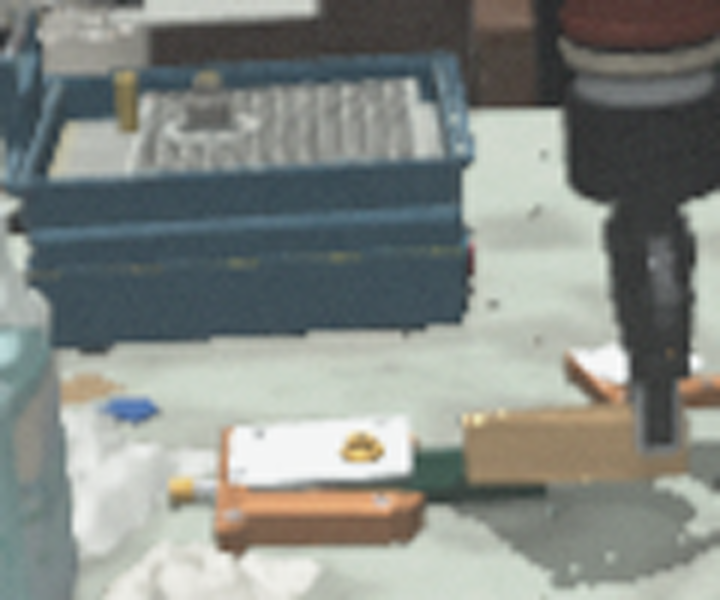

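View pics/top9c.png

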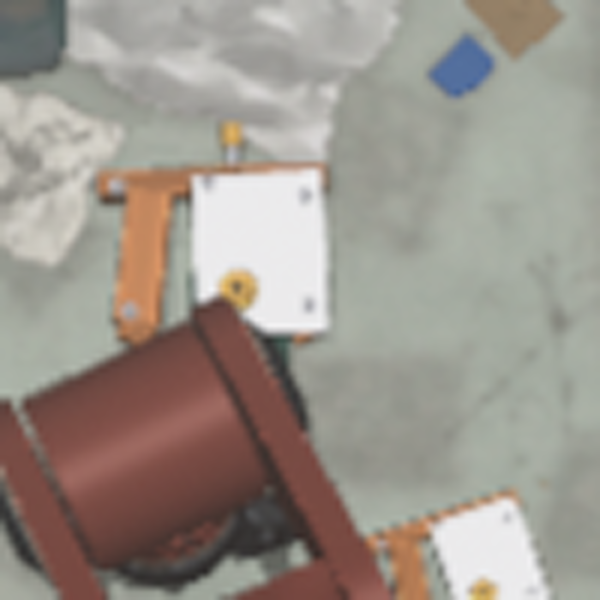

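>>> step_arm:
  deltas:
    - [0,0.005,0,0,-0.001,-0.0016,1]
    - [0,0.005,0.012,0,-0.001,-0.0016,1]
    - [0,0.005,0.017,0,-0.001,-0.0016,1]
    - [0,0.005,0.018,0,-0.001,-0.0016,1]
    - [0,0.005,0.018,0,-0.001,-0.0016,1]

```text
time: 17.85
tool_pos: [0.4938, 0.3473, 0.0238]
tool_rot: [-0.0, -0.034, 0.999, 0.0]
contact_force: [1.1, 0.8, -0.0]
gripper_width: 0.242
```

```bash
python3 mv.py .4939 .3424 .024 .068
```

```text
t 17.85 p [0.4938 0.3473 0.0238] psi 0.0687 tilt [-7.e-04  3.e-04 -1.e+00] F [ 1.12  0.83 -0.03] M [ 0.01 -0.02  0.02] w 20.6 q6 -1.15
delta [ 0.0002 -0.0049 -0.0002] [ 0.0003 -0.0006  0.0007]
```

>>> step_arm:
  deltas:
    - [0,-0.002,0,0,0,0,1]
    - [0,-0.003,0,0,0,0,1]
    - [0,-0.004,0,0,0,0,1]
    - [0,-0.004,0,0,0,0,1]

```text
time: 18.25
tool_pos: [0.4944, 0.3431, 0.0242]
tool_rot: [0.0, -0.034, 0.999, 0.0]
contact_force: [-0.4, 0.0, -0.6]
gripper_width: 0.24
```

>>> step_arm:
  deltas:
    - [0,-0.001,0,0,0,0,1]
    - [0,-0.0015,0,0,0,0,1]
    - [0,-0.0015,0,0,0,0,1]

```text
time: 18.55
tool_pos: [0.4944, 0.3417, 0.0241]
tool_rot: [-0.0, -0.034, 0.999, 0.0]
contact_force: [-0.1, -0.3, -0.1]
gripper_width: 0.24
```

>>> step_arm:
  deltas:
    - [0,-0.001,0,0,0,0,1]
    - [0,-0.001,0,0,0,0,1]

```text
time: 18.75
tool_pos: [0.4945, 0.3407, 0.0241]
tool_rot: [-0.0, -0.034, 0.999, 0.0]
contact_force: [-0.4, 0.4, 0.4]
gripper_width: 0.243
```

>>> step_arm:
  deltas:
    - [0,-0.001,0,0,0,0,1]
    - [0,-0.001,0,0,0,0,1]

```text
time: 18.95
tool_pos: [0.4944, 0.34, 0.0241]
tool_rot: [-0.0, -0.034, 0.999, 0.001]
contact_force: [-0.7, 1.8, -0.6]
gripper_width: 0.241
```

>>> step_arm:
  deltas:
    - [-0.005,0.001,0,0,0,0,1]
    - [-0.01,0.001,0,0,0,0,1]
    - [-0.015,0.001,0,0,0,0,1]
    - [-0.02,0.001,0,0,0,0,1]
    - [-0.025,0.001,0,0,0,0,1]
    - [-0.03,0.001,0,0,0,0,1]
    - [-0.03,0.001,0,0,0,0,1]

```text
time: 19.65
tool_pos: [0.5253, 0.3429, 0.0243]
tool_rot: [0.0, -0.034, 0.999, 0.0]
contact_force: [-0.4, -1.1, -0.4]
gripper_width: 0.242
```

>>> step_arm:
  deltas:
    - [-0.003,0,0,0,0,0,1]
    - [-0.006,0,0,0,0,0,1]
    - [-0.01,0,0,0,0,0,1]
    - [-0.01,0,0,0,0,0,1]

```text
time: 20.05
tool_pos: [0.535, 0.3437, 0.0243]
tool_rot: [0.0, -0.034, 0.999, 0.0]
contact_force: [-1.2, 0.3, -0.6]
gripper_width: 0.241
```

```bash
python3 - <<'E'
from h import *
for n,b in(("side",(180,170,300,250)),("top",(240,120,340,220))):
    f=manip.grab_frame(n);cv2.imwrite(f'pics/{n}10.png',f[:,:,::-1])
    cv2.imwrite(f'pics/{n}10c.png',cv2.resize(f[b[1]:b[3],b[0]:b[2],::-1],None,fx=6,fy=6,interpolation=cv2.INTER_CUBIC))
E
python3 mv.py .4939 .3424 .024 .068
```

```text
t 20.15 p [0.5347 0.3437 0.0243] psi 0.0685 tilt [ 4.e-04  8.e-04 -1.e+00] F [ 0.5   0.37 -0.31] M [ 0.12 -0.04  0.05] w 20.4 q6 -1.19
delta [0.0407 0.0015 0.0002] [0.0008 0.0004 0.0005]
```

View pics/side10c.png

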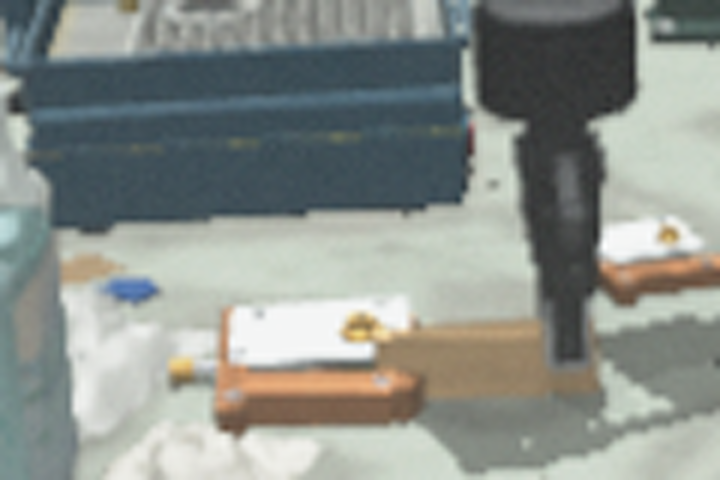

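View pics/top10c.png

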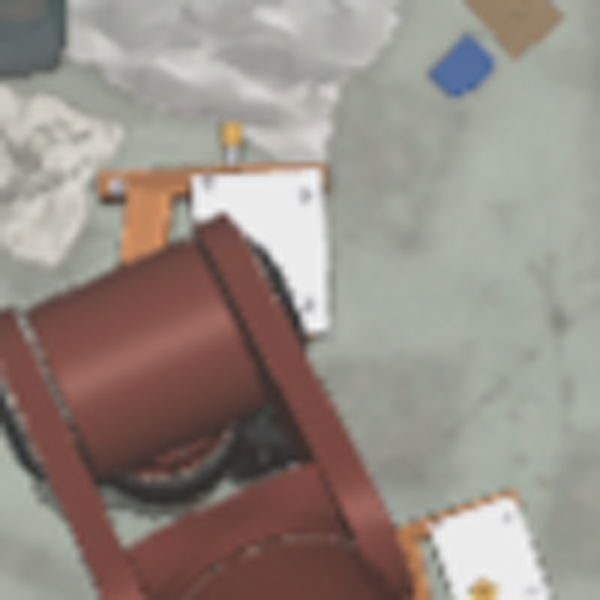

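>>> step_arm:
  deltas:
    - [-0.003,0,0.001,0,0,0,1]
    - [-0.006,0,0.0015,0,0,0,1]
    - [-0.01,0,0.0015,0,0,0,1]
    - [-0.014,0,0.0015,0,0,0,1]
    - [-0.014,0,0.0015,0,0,0,1]

```text
time: 20.65
tool_pos: [0.5493, 0.3449, 0.0235]
tool_rot: [0.001, -0.034, 0.999, 0.001]
contact_force: [-1.4, 0.7, 3.6]
gripper_width: 0.243
```

```bash
python3 mv.py
```

```text
t 20.65 p [0.5493 0.3449 0.0235] psi 0.0686 tilt [ 0.0014  0.0014 -1.    ] F [-1.41  0.69  3.57] M [0.07 0.18 0.08] w 20.6 q6 -1.19
```

>>> step_arm:
  deltas:
    - [-0.003,0,0,0,0,0,1]
    - [-0.006,0,0,0,0,0,1]
    - [-0.006,0,0,0,0,0,1]

```text
time: 20.95
tool_pos: [0.5547, 0.3454, 0.0234]
tool_rot: [0.0, -0.034, 0.999, 0.001]
contact_force: [-2.8, 0.7, 5.5]
gripper_width: 0.241
```

```bash
python3 mv.py
```

```text
t 20.95 p [0.5547 0.3454 0.0234] psi 0.0687 tilt [ 2.0e-04  1.3e-03 -1.0e+00] F [-2.76  0.69  5.53] M [0.03 0.46 0.04] w 20.5 q6 -1.2
```

>>> step_arm:
  deltas:
    - [-0.002,0,-0.0003,0,0,0,1]
    - [-0.004,0,-0.0003,0,0,0,1]
    - [-0.004,0,-0.0003,0,0,0,1]

```text
time: 21.25
tool_pos: [0.5582, 0.3456, 0.0234]
tool_rot: [-0.0, -0.034, 0.999, 0.001]
contact_force: [-4.3, 1.5, 5.2]
gripper_width: 0.242
```

>>> step_arm:
  deltas:
    - [-0.002,0,0,0,0,0,1]
    - [-0.003,0,0,0,0,0,1]
    - [-0.003,0,0,0,0,0,1]

```text
time: 21.55
tool_pos: [0.5593, 0.3459, 0.0234]
tool_rot: [-0.003, -0.034, 0.999, 0.0]
contact_force: [-10.4, 0.1, 10.5]
gripper_width: 0.24
```

>>> step_arm:
  deltas:
    - [-0.002,0,0,0,0,0,1]
    - [-0.003,0,0,0,0,0,1]
    - [-0.003,0,0,0,0,0,1]

```text
time: 21.85
tool_pos: [0.5603, 0.3462, 0.0234]
tool_rot: [-0.005, -0.034, 0.999, 0.0]
contact_force: [-17.4, -0.3, 15.1]
gripper_width: 0.243
```

```bash
python3 mv.py
```

```text
t 21.85 p [0.5603 0.3462 0.0234] psi 0.0677 tilt [-1.040e-02 -1.000e-04 -9.999e-01] F [-17.42  -0.26  15.14] M [-0.16  2.58 -0.37] w 20.6 q6 -1.2
```

>>> step_arm:
  deltas:
    - [-0.002,0,-0.0005,0,0,0,1]
    - [-0.004,0,-0.001,0,0,0,1]
    - [-0.004,0,-0.001,0,0,0,1]

```text
time: 22.15
tool_pos: [0.5627, 0.3469, 0.0235]
tool_rot: [-0.007, -0.034, 0.999, 0.0]
contact_force: [-20.8, 1.5, 14.9]
gripper_width: 0.239
```

```bash
python3 mv.py
```

```text
t 22.15 p [0.5627 0.3469 0.0235] psi 0.0681 tilt [-1.380e-02  4.000e-04 -9.999e-01] F [-20.82   1.46  14.87] M [ 0.27  2.9  -0.23] w 20.3 q6 -1.2
```

>>> step_arm:
  deltas:
    - [-0.002,0,-0.0005,0,0,0,1]
    - [-0.004,0,-0.001,0,0,0,1]
    - [-0.004,0,-0.001,0,0,0,1]

```text
time: 22.45
tool_pos: [0.563, 0.347, 0.0233]
tool_rot: [-0.011, -0.034, 0.999, -0.0]
contact_force: [-29.2, 0.3, 18.1]
gripper_width: 0.244
```

```bash
python3 - <<'E'
from h import *
for n,b in(("side",(180,170,300,250)),):
    f=manip.grab_frame(n);cv2.imwrite(f'pics/{n}11.png',f[:,:,::-1])
    cv2.imwrite(f'pics/{n}11c.png',cv2.resize(f[b[1]:b[3],b[0]:b[2],::-1],None,fx=6,fy=6,interpolation=cv2.INTER_CUBIC))
E
python3 mv.py
```

```text
t 22.5 p [0.563  0.347  0.0233] psi 0.0686 tilt [-0.0224 -0.0016 -0.9997] F [-29.53   0.9   18.15] M [ 0.15  4.4  -0.23] w 20.5 q6 -1.21
```

View pics/side11c.png

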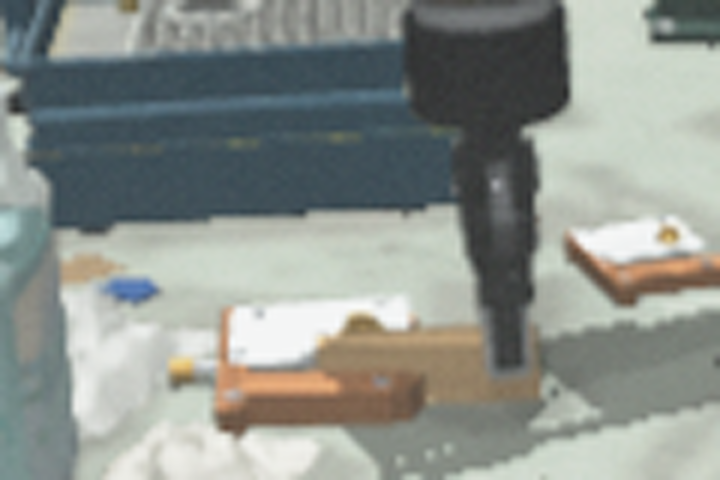

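>>> step_arm:
  deltas:
    - [0.004,0,0.001,0,0,0,1]
    - [0.008,0,0.001,0,0,0,1]
    - [0.008,0,0.001,0,0,0,1]

```text
time: 22.8
tool_pos: [0.5627, 0.3467, 0.0234]
tool_rot: [-0.001, -0.034, 0.999, 0.001]
contact_force: [-6.0, 5.3, 1.9]
gripper_width: 0.239
```

```bash
python3 mv.py
```

```text
t 22.8 p [0.5627 0.3467 0.0234] psi 0.0686 tilt [-0.0025  0.0025 -1.    ] F [-6.03  5.32  1.85] M [ 0.89  0.88 -0.08] w 20.4 q6 -1.2
```

>>> step_arm:
  deltas:
    - [0.001,0.001,0,0,0,0,1]
    - [0.001,0.001,0,0,0,0,0]
    - [0.001,0.001,0,0,0,0,0]
    - [0.001,0.001,0,0,0,0,0]
    - [0.001,0.001,-0.03,0,0,0,0]
    - [0.001,0.001,-0.07,0,0,0,0]
    - [0.05,0.001,-0.1,0,0,0,0]
    - [0.08,0.001,-0.1,0,0,0,1]
    - [0.08,0.05,-0.1,0,0,0,1]
    - [0.08,0.1,-0.1,0,0,0,1]
    - [0.08,0.15,-0.1,0,0,0,1]
    - [0.08,0.2,-0.1,0,0,0,1]
    - [0.08,0.2,-0.1,0,0,0,1]

```text
time: 24.1
tool_pos: [0.4697, 0.5444, 0.1235]
tool_rot: [0.0, -0.037, 0.999, 0.001]
contact_force: [-0.0, -0.4, 0.1]
gripper_width: 0.004
```

```bash
python3 - <<'E'
from h import *
for n,b in(("side",(180,170,300,250)),("top",(240,120,340,220))):
    f=manip.grab_frame(n);cv2.imwrite(f'pics/{n}12.png',f[:,:,::-1])
    cv2.imwrite(f'pics/{n}12c.png',cv2.resize(f[b[1]:b[3],b[0]:b[2],::-1],None,fx=6,fy=6,interpolation=cv2.INTER_CUBIC))
E
python3 mv.py
```

```text
t 24.2 p [0.4706 0.5402 0.1234] psi 0.0701 tilt [-1.e-04 -4.e-04 -1.e+00] F [-0.02 -0.53  0.19] M [ 0.01 -0.01  0.03] w 0.1 q6 -0.89
```

View pics/side12c.png

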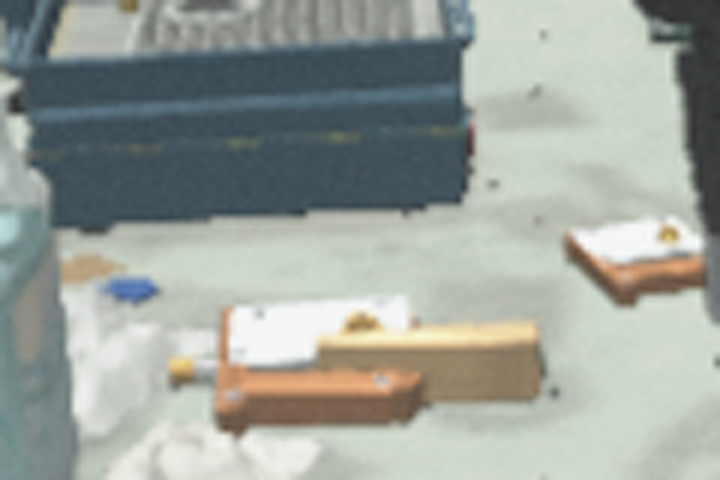

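View pics/top12c.png

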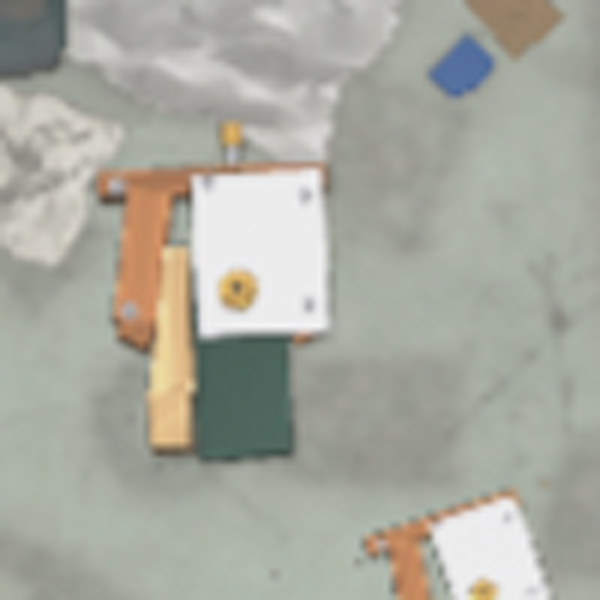

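```bash
python3 - <<'E'
from h import *
for k in(7,12):
    t=cv2.imread(f'pics/top{k}.png').astype(float).mean(2)
    r=[]
    for x in range(274,287):
        p=t[188:204,x];lo=p[:4].mean();hi=p[-4:].mean();r.append(188+ (hi-p).sum()/(hi-lo))
    print(k,np.round(r,2),np.mean(r))
    c=[]
    for y in range(181,195):
        p=t[y,280:297];lo=p[:4].mean();hi=p[-5:].mean();c.append(280+(hi-p).sum()/(hi-lo))
    print(np.round(c,2))
E
python3 mv.py .515 .3045 .10 .068;python3 mv.py .515 .3045 .0115 .068
```

```text
7 [197.96 198.05 197.8  197.66 197.51 197.43 197.42 197.3  197.38 197.4
 197.45 197.54 197.57] 197.57412856116477
[288.06 287.87 287.95 288.51 288.84 288.86 288.87 289.17 289.28 289.29
 289.25 289.18 289.36 289.44]
12 [197.85 197.71 197.55 197.55 197.56 197.43 197.08 197.01 197.19 197.4
 197.3  197.12 197.18] 197.37948094495565
[288.03 287.88 288.01 288.14 288.25 288.64 288.89 288.83 288.85 289.17
 289.29 289.37 289.38 289.16]
t 24.2 p [0.4706 0.5402 0.1234] psi 0.0701 tilt [-1.e-04 -4.e-04 -1.e+00] F [-0.02 -0.53  0.19] M [ 0.01 -0.01  0.03] w 0.1 q6 -0.89
delta [-0.0277 -0.2382  0.0235] [-0.0004 -0.0001  0.0021]
t 24.2 p [0.4706 0.5402 0.1234] psi 0.0701 tilt [-1.e-04 -4.e-04 -1.e+00] F [-0.02 -0.53  0.19] M [ 0.01 -0.01  0.03] w 0.1 q6 -0.89
delta [-0.0278 -0.2382  0.112 ] [-0.0004 -0.0001  0.0021]
```

>>> step_arm:
  deltas:
    - [-0.028,-0.238,0.0,0,0,0.002,1]
    - [-0.028,-0.238,0.0,0,0,0.002,1]
    - [-0.028,-0.238,0.0,0,0,0.002,1]
    - [-0.028,-0.238,0.0,0,0,0.002,1]
    - [-0.028,-0.238,0.0,0,0,0.002,1]
    - [-0.028,-0.238,0.02,0,0,0.002,1]
    - [-0.028,-0.238,0.06,0,0,0.002,1]
    - [-0.028,-0.238,0.1,0,0,0.002,1]
    - [-0.028,-0.238,0.112,0,0,0.002,1]
    - [-0.028,-0.238,0.112,0,0,0.002,1]

```text
time: 25.2
tool_pos: [0.514, 0.3024, 0.0109]
tool_rot: [-0.002, -0.033, 0.999, -0.001]
contact_force: [0.8, -0.4, 0.3]
gripper_width: -0.0
```

```bash
python3 - <<'E'
from h import *
for n,b in(("side",(180,170,300,250)),):
    f=manip.grab_frame(n)
    cv2.imwrite(f'pics/{n}13c.png',cv2.resize(f[b[1]:b[3],b[0]:b[2],::-1],None,fx=6,fy=6,interpolation=cv2.INTER_CUBIC))
E
python3 mv.py .515 .3045 .0115 .068
```

```text
t 25.25 p [0.5152 0.3031 0.0122] psi 0.0654 tilt [-3.e-04  2.e-04 -1.e+00] F [0.5  0.88 0.8 ] M [-0.02 -0.   -0.02] w 0.1 q6 -1.23
delta [0.0001 0.0014 0.0007] [ 0.0002 -0.0003 -0.0026]
```

View pics/side13c.png

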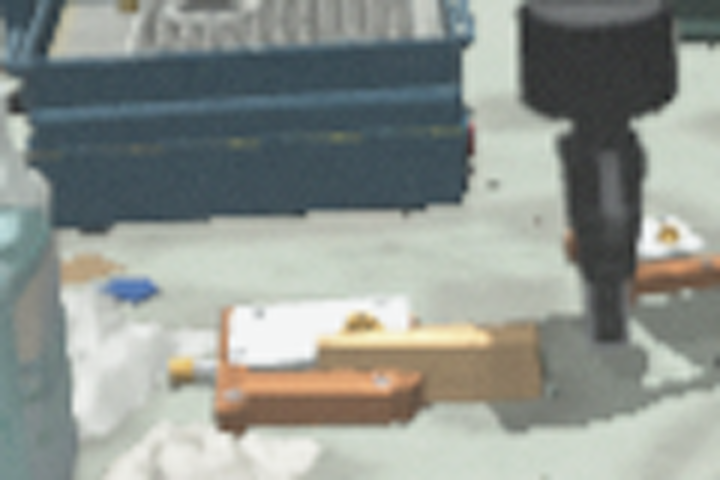

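>>> step_arm:
  deltas:
    - [-0.005,0.001,0,0,0,0,1]
    - [-0.01,0.001,0,0,0,0,1]
    - [-0.015,0.001,0,0,0,0,1]
    - [-0.017,0.001,0,0,0,0,1]
    - [-0.017,0.001,0,0,0,0,1]

```text
time: 25.75
tool_pos: [0.5325, 0.3064, 0.0122]
tool_rot: [0.0, -0.033, 0.999, 0.0]
contact_force: [-0.3, -0.6, -0.4]
gripper_width: 0.006
```

>>> step_arm:
  deltas:
    - [-0.002,0,0,0,0,0,1]
    - [-0.003,0,0,0,0,0,1]
    - [-0.003,0,0,0,0,0,1]

```text
time: 26.05
tool_pos: [0.535, 0.3065, 0.0118]
tool_rot: [-0.0, -0.033, 0.999, 0.0]
contact_force: [-0.5, 0.3, 0.6]
gripper_width: -0.0
```

>>> step_arm:
  deltas:
    - [-0.002,0,0,0,0,0,1]
    - [-0.003,0,0,0,0,0,1]
    - [-0.003,0,0,0,0,0,1]

```text
time: 26.35
tool_pos: [0.5358, 0.3066, 0.0116]
tool_rot: [-0.003, -0.033, 0.999, -0.0]
contact_force: [-7.7, -0.7, 5.4]
gripper_width: 0.001
```

>>> step_arm:
  deltas:
    - [-0.002,0,0,0,0,0,1]
    - [-0.003,0,0,0,0,0,1]
    - [-0.003,0,0,0,0,0,1]

```text
time: 26.65
tool_pos: [0.536, 0.3066, 0.0115]
tool_rot: [-0.006, -0.033, 0.999, -0.001]
contact_force: [-17.5, -2.3, 13.3]
gripper_width: 0.002
```

>>> step_arm:
  deltas:
    - [-0.002,0,0,0,0,0,1]
    - [-0.003,0,0,0,0,0,1]
    - [-0.003,0,0,0,0,0,1]

```text
time: 26.95
tool_pos: [0.5363, 0.3067, 0.0114]
tool_rot: [-0.01, -0.034, 0.999, -0.001]
contact_force: [-25.7, -4.0, 20.9]
gripper_width: -0.002
```

>>> step_arm:
  deltas:
    - [0.01,0,0,0,0,0,1]
    - [0.03,0,-0.012,0,0,0,1]
    - [0.03,0.02,-0.013,0,0,0,1]
    - [0.03,0.038,-0.013,0,0,0,1]
    - [0.03,0.038,-0.013,0,0,0,1]

```text
time: 27.45
tool_pos: [0.5118, 0.3451, 0.0254]
tool_rot: [0.001, -0.034, 0.999, 0.001]
contact_force: [0.7, 0.4, -0.2]
gripper_width: 0.001
```

```bash
python3 mv.py .53 .345 .0225 .068
```

```text
t 27.45 p [0.5118 0.3451 0.0254] psi 0.0687 tilt [ 0.0014  0.0017 -1.    ] F [ 0.7   0.38 -0.18] M [ 0.    0.01 -0.02] w 0.1 q6 -1.17
delta [-0.0181 -0.0013  0.0029] [0.0016 0.0015 0.0007]
```

>>> step_arm:
  deltas:
    - [-0.005,-0.001,0.003,0,0,0,1]
    - [-0.01,-0.001,0.003,0,0,0,1]
    - [-0.015,-0.001,0.003,0,0,0,1]
    - [-0.021,-0.001,0.003,0,0,0,1]
    - [-0.021,-0.001,0.003,0,0,0,1]

```text
time: 27.95
tool_pos: [0.5337, 0.3431, 0.0221]
tool_rot: [0.0, -0.033, 0.999, 0.0]
contact_force: [-0.9, -0.2, 0.5]
gripper_width: 0.004
```

>>> step_arm:
  deltas:
    - [-0.002,0,0,0,0,0,1]
    - [-0.003,0,0,0,0,0,1]
    - [-0.003,0,0,0,0,0,1]

```text
time: 28.25
tool_pos: [0.5356, 0.3436, 0.022]
tool_rot: [0.0, -0.033, 0.999, 0.0]
contact_force: [-0.3, 0.1, -0.6]
gripper_width: 0.0
```

>>> step_arm:
  deltas:
    - [-0.002,0,0,0,0,0,1]
    - [-0.004,0,0,0,0,0,1]
    - [-0.004,0,0,0,0,0,1]

```text
time: 28.55
tool_pos: [0.5368, 0.3438, 0.0217]
tool_rot: [-0.004, -0.033, 0.999, -0.0]
contact_force: [-9.7, -1.1, 6.6]
gripper_width: -0.002
```

>>> step_arm:
  deltas:
    - [-0.002,0,0,0,0,0,1]
    - [-0.004,0,0,0,0,0,1]
    - [-0.004,0,0,0,0,0,1]

```text
time: 28.85
tool_pos: [0.5369, 0.3438, 0.0217]
tool_rot: [-0.008, -0.034, 0.999, -0.001]
contact_force: [-22.3, -3.3, 16.7]
gripper_width: -0.002
```

Both parts are solid under a push of more than 20 N. I'll back off, clear the arm and take a last look.

>>> step_arm:
  deltas:
    - [0.01,0,0,0,0,0,1]
    - [0.04,0,-0.02,0,0,0,1]
    - [0.06,0.03,-0.06,0,0,0,1]
    - [0.06,0.1,-0.1,0,0,0,1]
    - [0.06,0.15,-0.1,0,0,0,1]
    - [0.06,0.2,-0.1,0,0,0,1]
    - [0.06,0.2,-0.1,0,0,0,1]
    - [0.06,0.2,-0.1,0,0,0,1]

```text
time: 29.65
tool_pos: [0.4696, 0.5435, 0.123]
tool_rot: [0.001, -0.035, 0.999, 0.002]
contact_force: [0.2, -0.4, -1.0]
gripper_width: -0.001
```

```bash
python3 - <<'E'
from h import *
f=manip.grab_frame('top');cv2.imwrite('pics/top14.png',f[:,:,::-1]);b=(240,120,340,220)
cv2.imwrite('pics/top14c.png',cv2.resize(f[b[1]:b[3],b[0]:b[2],::-1],None,fx=6,fy=6,interpolation=cv2.INTER_CUBIC))
t=f.astype(float).mean(2);r=[]
for x in range(274,287):
    p=t[188:204,x];lo=p[:4].mean();hi=p[-4:].mean();r.append(188+ (hi-p).sum()/(hi-lo))
print(np.mean(r))
E
python3 mv.py
```

```text
197.3492408021021
t 29.7 p [0.4699 0.5413 0.1222] psi 0.0692 tilt [ 9.0e-04  1.1e-03 -1.0e+00] F [-0.22 -0.08 -0.34] M [-0.02  0.01  0.01] w 0.2 q6 -0.89
```

View pics/top14c.png

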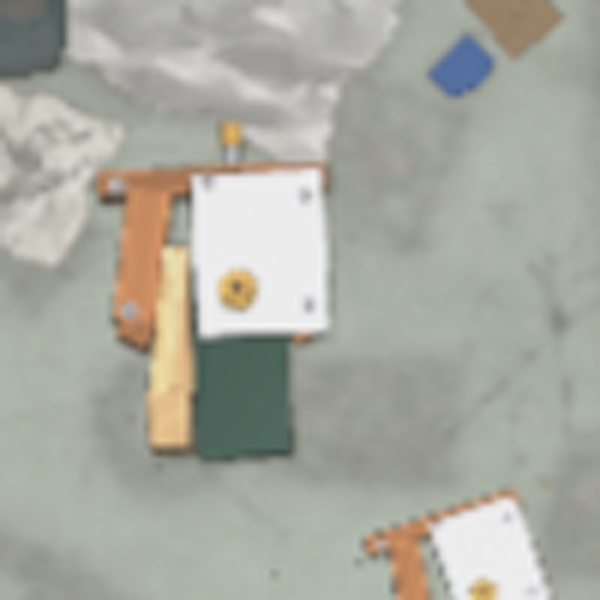

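The last picture shows the slab (rear edge at about (281, 197)) and the wedge (head at about (268, 190)) unchanged and seated, with the gripper clear of both.

```bash
python3 -c "
from plant import manip
print(manip.job_done())"
```

```text
the job is handed in; nothing more can be done
None
```

The slab is home in the largest jig and the wedge is tight beside it. I handed the job in at about 30 s with the gripper clear of both.

- **Slab:** I slid it in until it hit a hard stop at about 28 N, roughly 41 mm inside the mouth. I then moved it right until it touched the right-hand guide and pressed it home again.
- **Wedge:** It went in thin end first along the slab's left face until it stopped moving at about 29 N. The tip was then about 50 mm inside the mouth, as the description says it should be.
- **Last checks:** A push of 26 N on the slab's end moved it no more than about 0.5 mm, including the arm's own give. A push of 22 N on the wedge head gave 0.1 mm.
- **Final pictures:** The slab's rear edge is in the same place before and after those pushes, within 0.03 px. While the wedge went in, it had moved about 0.2 px (0.6 mm) inward, never outward.

No check failed or disagreed. The depths come from the camera fit, so they are good to about 2 mm; the contacts themselves were felt by force.

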